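Lock the stud clamp and rock the angle gauge to its mark

TASK

Turn the lock ring of the stud clamp clockwise until its lug lines up with the raised mark on the plate beneath it. Then take the angle gauge by its grip block, stand the middle of its foot on top of the hump of the clamped stud, in line with the stud, and rock it there until the swinging pointer settles in the gap of the gauge's mark. Finish while holding it like that, still gripped and lightly bearing on the hump, and leave the other things on the bench where they are.

Things in the scene. Friction and masses are not known exactly. Their poses are not given: they have to be found in the camera images.
- ring (a joint): lock ring of the clamp, turning about a fixed upright post; rad, growing clockwise seen from above. 1.2 = lug exactly over the raised locked mark (about 6 degrees either way will do); it starts between 0 and 0.35; its stop lies past the mark, at 1.45. Stays where it is left (friction 0.06 N m).
- ring_grip (a point): point on the ring's upright axis at grip height. Ring: steel, 48 mm across, 24 mm below to 12 mm above this point; its post (20 mm across) ends 20 mm above. A lug 9 mm wide reaches 41 mm from the axis, 7 to 20 mm below this point, 1.2 rad anticlockwise from +x of this frame, which turns with the ring. Grip across, at right angles to the lug. Plate with the mark rib: 24 mm below.
- hump_top (a point): top of the stud's hump, half-way across the stud. Stud: pine bar 50 mm wide, 260 mm long along this point's y, clamped on a joist offcut, fixed. Hump: half-round swelling across it, a cylinder of radius 30 mm (axis along this point's x, 30 mm below this point), 48 mm wide, 20 mm above the stud's flat. z is up. The lock ring's axis stands 185 mm away towards -y.
- gauge_grip (a point): centre of the angle gauge's grip block, a black upright block 22 x 22 mm in section and 44 mm tall (22 mm up and about 22 mm down from this point) on top of the gauge. Gauge axes: x normal to the dial and out of its face, y along the foot, z up. The gauge weighs 0.3 to 0.45 kg.
- gauge_foot (a point): centre of the underside of the gauge's flat foot, 140 mm below gauge_grip, same axes. The foot is 40 (x) x 110 (y) x 14 mm. On it stands an upright round dial, 96 mm in diameter, 12 mm thick, centre 68 mm above the underside, white face towards +x of the gauge.
- pointer (a joint): swinging pointer on the gauge, a pendulum hanging from the dial's centre in front of the white face, always plumb when it has settled (about half a second); rad, turning about the gauge's x axis, 0 when it points to the middle of the foot. Leaning the gauge by +a about its own x axis makes it read -a.
- pointer_tip (a point): lower tip of the pointer, 36 mm from its axis; its z axis points from the tip to the pointer's axis.
- mark (a joint): target mark, a dark steel two-pronged fork on the lower rim of the dial, stiff; rad, turning about the gauge's x axis in the same sense and with the same zero as the pointer: the pointer stands in the gap when both values are equal (within about 0.05 rad). Set between 0.10 and 0.24, so it lies to the gauge's +y side of the middle of the foot.
- mark_gap (a point): middle of the gap between the prongs, 42 mm from the dial's centre; its z axis points to the dial's centre.
- gauge: the whole angle gauge; origin and axes as gauge_foot.
- stud: the stud with its hump; origin on the underside of the stud, 58 mm below and 50 mm towards -y from hump_top, same axes.
- glue: bystander, leave it alone: a closed white glue bottle, 56 mm across, 130 mm tall; origin at its underside
- hammer: bystander, leave it alone: a hammer lying flat; origin at its underside
- driver: bystander, leave it alone: a screwdriver lying flat; origin at its underside
- slat: bystander, leave it alone: a loose pine slat 50 x 240 x 18 mm lying flat; origin at its underside
- block: bystander, leave it alone: a small wooden block 45 x 70 x 30 mm; origin at its underside
- cup: bystander, leave it alone: an open white plastic cup, 72 mm across, 85 mm tall; origin at its underside
Not all that is in view belongs to the job. Of the things like the gauge, leave any that is orange; of the rest the larger one is meant.

How it is judged:
On the way, in this order (a step that is already met when the one before it is completed fails the run):
1. the lock ring's lug stands at the locked mark (value of joint ring between 1.08 and 1.32 rad), for 0.3 s.
2. the gripped gauge bears on the hump with its pointer in the gap of the mark (angle between the z axis of pointer_tip and the z axis of mark_gap, either way round below 0.055 rad and contact force between gauge and stud between 0.4 and 30 N and contact force between gauge and the fingers above 1 N and horizontal distance between gauge_foot and hump_top below 0.02 m and z of gauge_foot in the frame of hump_top between -0.008 and 0.008 m and angle between the x axis of gauge_foot and the x axis of hump_top, either way round below 0.2 rad), for 0.5 s.
At the end, for the whole second after the job is handed in: Gauge still gripped, bearing on the hump with 0.4 to 30 N, foot centre within 20 mm sideways and 8 mm in height of the hump's top, in line with the stud within 0.2 rad, pointer within 0.055 rad of the mark; lock ring within 0.12 rad of 1.2 (all of step 1 and all of step 2); the arm keeps its last pose, push and grip.
It fails at once if another thing on the bench was displaced by more than 30 mm (distance of any of glue, hammer, driver, slat, block, cup from where it was at the start of the episode above 0.03 m).
It fails at once if the gauge was pressed hard onto the stud (contact force between gauge and stud above 60 N).
It also fails if it takes over 59 s, if anything falls off the work surface, if the arm or the gripper's body presses on something with over 40 N, if the wrist force passes 120 N, or if a joint passes its speed limit or range.

ROBOT

A 6-joint arm with a two-finger parallel gripper is mounted at the origin on the work surface. World frame = base frame: x ahead of the robot, y to its left, z up, the work surface at z = 0. Lengths are in m, angles in rad, forces in N, time in s.
With the tool pointing down it reaches from about 0.35 to 0.775 m from the base axis. Payload 5.5 kg.
Tool frame: the origin (TCP) lies between the finger pads; the fingertips stand 19 mm ahead of it and the grasp point (between the pads) is the TCP (env.tcp_to_tips is the distance from the TCP to the fingertips, in m); z points along the fingers, y is the direction in which the jaws open and shut (so a half turn about z gives the same grasp; the last joint's range is limited). The gripper opens to 85 mm and grips with 20 to 120 N. Pads are 22 mm wide; open, the fingers measure 114 mm over their backs; the gripper's body (76 mm by 85 mm) begins 54 mm behind the grasp point. The pads swing forward as they close: fully open they stand 13 mm farther back than shut.
Start: joints at [-1.367, 0.313, 0.046, 1.304, 0, 1.431], TCP at [0.194, -0.541, 0.25] pointing down, gripper open.
Joint ranges: [-2.76, 2.76], [-0.86, 1.69], [-1.03, 1.26], [-2.2, 2.34], [-1.47, 1.5], [-3.14, 3.14]. Speed limits (rad/s): [2.57, 2.57, 3.14, 3.14, 3.14, 3.14].

INTERFACE

Orientations are given as a unit quaternion [w, x, y, z].
In Python, from workcell import env, eyes, job gives the robot as it stands. The module is installed in compiled form; this text tells all that it offers.
- The arm moves only by the tool move_arm, never from a script. Its argument "commands" is a list of rows, each a list of 3 entries, a list of its own where there are three numbers: the shift along the world's x, y, z as a fraction of full scale, then the turn, a rotation vector about the world's x, y, z as a fraction of full scale, then the gripper command: -1 is shut, 1 is fully open, values between are in proportion. In form: [[[x, y, z], [wx, wy, wz], gripper], ...]. A call has 1 to 5 rows; each row shifts and turns the commanded pose from where the row before left it; what a row does not reach is not made up. Full scale, the value 1, is 0.04 m for a shift and 8 degrees for a turn. A row lasts 1/10 s, in which the tool goes at most 50 mm and 8.59 degrees, less where a joint would pass 70% of its speed; a pose out of reach is approached as far as the arm can. A call with a number of a shift or a turn outside -1 to 1 is refused whole. A call with a gripper value outside its range is refused whole. The fingers move at their own pace and stop on an object; "newtons" is the grip in N (left out, the last holds). Time passes only in rows, so rows that do not move let the fingers close. It gives the time, the measured TCP pose, the force and the opening at its end, in the units of the state.
- env.get_state(): the state, without advancing time (a new reading comes with each control period).
- eyes.read_camera(name): name is "scene" or "top" or "wrist"; returns a dict with "frame" (400x640x3 uint8, red, green, blue), "mtx" (3x3 intrinsics, pixels), "k1" (the pictures are not rectified: a ray, as slopes to the right and down, at radius r is drawn at 1 + k1 r^2 times it, then the intrinsics apply), "camera_from_world" (4x4, takes a point from world to camera coordinates); the wrist camera has in their place "mount" (4x4, takes a point from camera to tool coordinates, whose origin is the TCP and whose axes are the flange's). Camera axes: x right, y down, z forward; pixel columns grow to the right and rows downward; lengths in m; the calibration is good to about 2 mm. A picture is of the moment at which its call begins: read the wrist's pose just before it. There is no depth.
- job.hand_in(): hands the job in, once; it reports no verdict.
The state is a dict: "clock": time; "joint_pos": joint angles; "qvel": joint speeds; "tau": joint torques, N m; "tcp_pos": TCP position; "orientation": TCP orientation; "wrist_force": force on the tool from outside, world axes, zero at the start; "ft_torque": the same for the moment, N m; "finger_gap": finger opening in m.
Only numpy, scipy, OpenCV 4.12 (cv2) and the standard library are available. Lean on these libraries where they do the work, as an engineer would, in place of code of your own. Each camera call takes 0.05 s, during which the arm holds its last target.

## Working session

There is one attempt and no reset: what is moved stays moved. The work goes in short steps, Python scripts to look and compute and a tool call to move; the robot and the scene stay as the last step left them, time stands still between calls to the robot, and variables do not carry over. Pictures are saved under pics/ and viewed, and the job is handed in when it is done.

Besides the shell and the picture viewer there is one more tool, called after "Emit:" as a command line: name --argument value ..., lists and objects as JSON in quotes. move_arm: Moves the arm, as the interface text tells. Its arguments: {"type":"object","properties":{"commands":{"type":"array","items":{"type":"array"}},"newtons":{"type":"number"}},"required":["commands"]}

```bash
mkdir -p pics; ls; cat > h.py <<'E'
import numpy as np, cv2, json
from workcell import env, eyes, job
from scipy.spatial.transform import Rotation as R
def shot(name,tag):
    s=env.get_state(); d=eyes.read_camera(name)
    cv2.imwrite(f'pics/{tag}.png',d['frame'][:,:,::-1])
    o={k:(np.array(v).tolist()) for k,v in d.items() if k!='frame'}
    o['tcp']=np.array(s['tcp_pos']).tolist(); o['q']=np.array(s['orientation']).tolist()
    json.dump(o,open(f'pics/{tag}.json','w')); return o
def load(tag): return json.load(open(f'pics/{tag}.json'))
def w2c(o):
    if 'camera_from_world' in o: return np.array(o['camera_from_world'])
    q=o['q']; T=np.eye(4); T[:3,:3]=R.from_quat([q[1],q[2],q[3],q[0]]).as_matrix(); T[:3,3]=o['tcp']
    return np.linalg.inv(T@np.array(o['mount']))
def ray(o,uv):
    K=np.array(o['mtx']); k1=o['k1']
    n=cv2.undistortPoints(np.array([[uv]],float),K,np.array([k1,0,0,0,0.]))[0,0]
    M=np.linalg.inv(w2c(o)); d=M[:3,:3]@np.array([n[0],n[1],1]); return M[:3,3],d/np.linalg.norm(d)
def atz(o,uv,z):
    c,d=ray(o,uv); return c+d*(z-c[2])/d[2]
def proj(o,P):
    P=np.atleast_2d(np.array(P,float)); M=w2c(o); K=np.array(o['mtx'])
    p=P@M[:3,:3].T+M[:3,3]; s=p[:,:2]/p[:,2:]; r2=(s**2).sum(1,keepdims=True); s=s*(1+o['k1']*r2)
    return s@K[:2,:2].T+K[:2,2]
def tri(obs):
    A=np.zeros((3,3));b=np.zeros(3)
    for o,uv in obs:
        c,d=ray(o,uv); P=np.eye(3)-np.outer(d,d); A+=P;b+=P@c
    x=np.linalg.solve(A,b); return x,[np.linalg.norm((np.eye(3)-np.outer(ray(o,u)[1],ray(o,u)[1]))@(x-ray(o,u)[0])) for o,u in obs]
def crop(tag,x0,y0,x1,y1,f,out):
    im=cv2.imread(f'pics/{tag}.png')[y0:y1,x0:x1]; cv2.imwrite(f'pics/{out}.png',cv2.resize(im,None,fx=f,fy=f,interpolation=cv2.INTER_CUBIC))
E
python3 - <<'E'
from h import *
for n in ['scene','top','wrist']: o=shot(n,n+'0'); print(n,o['k1'],np.round(o['mtx'],1).tolist(), np.round(np.linalg.inv(w2c(o)),3).tolist())
print(env.get_state())
E
```

```text
pics
scene 0.021164366897531837 [[485.6, 0.0, 315.8], [0.0, 485.6, 201.3], [0.0, 0.0, 1.0]] [[0.153, 0.687, -0.711, 1.743], [0.988, -0.108, 0.108, -0.128], [-0.002, -0.719, -0.695, 1.22], [0.0, 0.0, 0.0, 1.0]]
top -0.08896761316120226 [[415.6, 0.0, 320.5], [0.0, 415.6, 196.8], [0.0, 0.0, 1.0]] [[0.011, -0.988, 0.152, 0.423], [-1.0, -0.011, -0.002, 0.042], [0.003, -0.152, -0.988, 1.223], [0.0, 0.0, 0.0, 1.0]]
wrist -0.0720901391906199 [[348.5, 0.0, 318.2], [0.0, 348.5, 198.7], [0.0, 0.0, 1.0]] [[0.339, -0.899, -0.279, 0.265], [-0.941, -0.324, -0.098, -0.515], [-0.002, 0.296, -0.955, 0.374], [0.0, 0.0, 0.0, 1.0]]
{'clock': 0.15, 'joint_pos': array([-1.36660251e+00,  3.13846317e-01,  4.52584000e-02,  1.30361072e+00,
       -4.67360539e-05,  1.43117447e+00]), 'qvel': array([ 8.32880151e-05, -2.54075184e-03,  3.64031147e-03,  3.50079794e-04,
       -2.29779433e-03, -2.74415088e-04]), 'tau': array([ 2.42187059e-03, -4.81064451e+01,  2.98815179e+01,  1.39555981e-02,
       -9.74181239e-05, -2.81640439e-06]), 'tcp_pos': array([ 0.1937163 , -0.54101063,  0.24961077]), 'orientation': array([-7.00035543e-04,  9.85259956e-01,  1.71062345e-01, -4.59893949e-05]), 'wrist_force': array([-0.59217666, -0.09000843, -0.42646474]), 'ft_torque': array([-0.01038282,  0.03687365,  0.0298638 ]), 'finger_gap': 0.08531459264325933}
```

View pics/scene0.png

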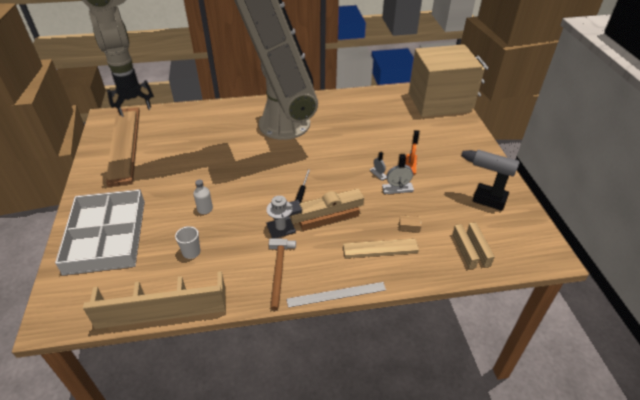

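View pics/top0.png

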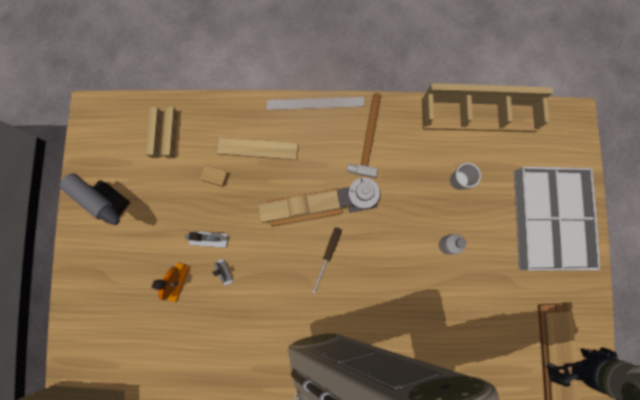

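View pics/wrist0.png

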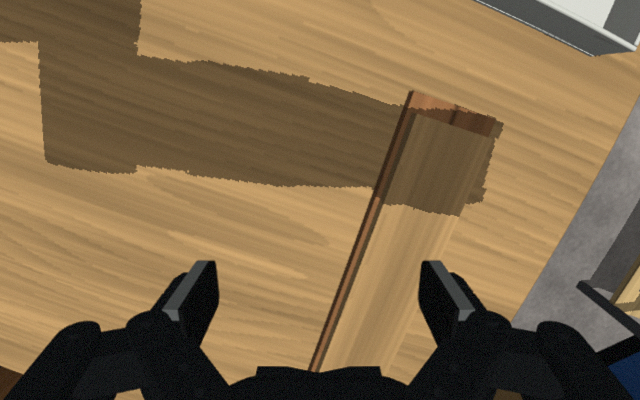

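```bash
python3 - <<'E'
from h import *
crop('scene0',250,120,450,270,4,'c1'); crop('top0',240,140,400,260,5,'c2'); crop('top0',140,210,260,310,6,'c3'); crop('scene0',360,120,440,200,7,'c4')
E
```

```text
(no output)
```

View pics/c1.png

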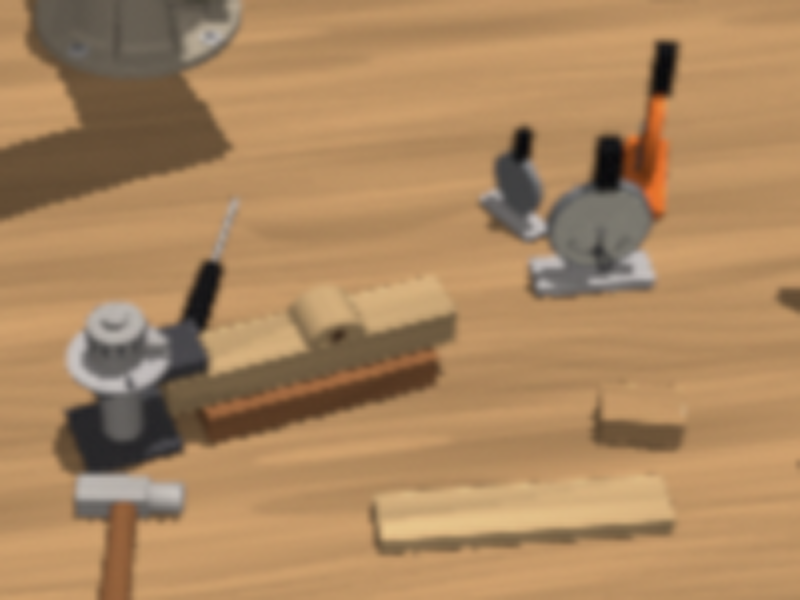

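View pics/c2.png

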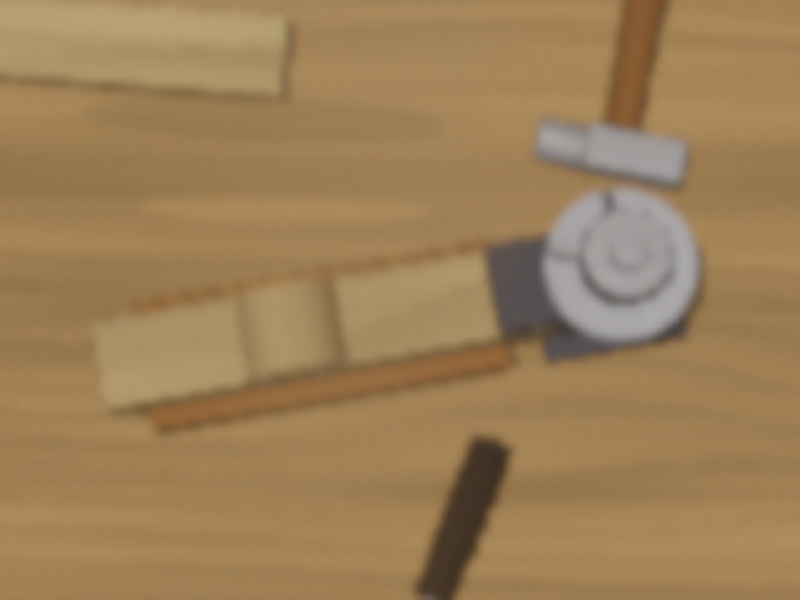

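View pics/c3.png

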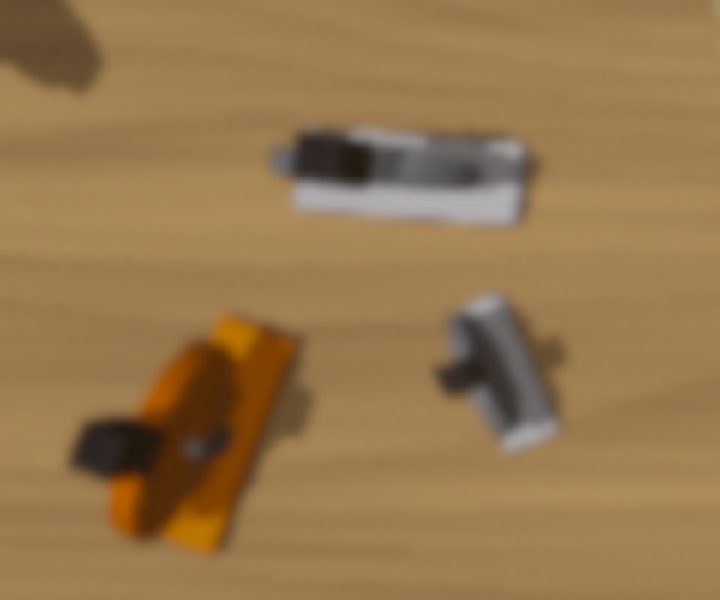

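View pics/c4.png

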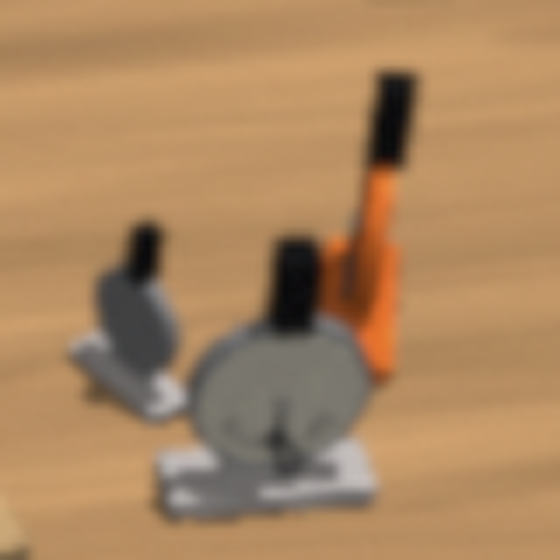

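```bash
python3 - <<'E'
from h import *
t=load('top0');s=load('scene0')
def T(n,a,b):
    x,e=tri([(t,a),(s,b)]);print(n,np.round(x,4),np.round(e,4))
T('post',(240+630/5,140+250/5),(250+118/4,120+318/4))
T('hump',(240+290/5,140+325/5),(250+322/4,120+305/4))
# far end of stud top corners
T('studA',(240+93/5,140+322/5),(250+437/4,120+276/4))
T('studB',(240+108/5,140+410/5),(250+437/4,120+276/4))
T('studC',(240+93/5,140+322/5),(250+455/4,120+312/4))
T('grip top',(140+333/6,210+150/6),(360+298/7,120+242/7))
for uv in [(295,208),(520,222),(525,145)]: print('foot',atz(t,(140+uv[0]/6,210+uv[1]/6),0.014))
for uv in [(160,505),(375,495)]: print('footS',atz(s,(360+uv[0]/7,120+uv[1]/7),0.0))
E
```

```text
post [ 0.6089 -0.0767  0.138 ] [0.0035 0.0035]
hump [0.5725 0.1013 0.092 ] [0.0004 0.0004]
studA [0.5701 0.2036 0.1092] [0.004 0.004]
studB [0.5273 0.2075 0.0684] [0.0039 0.0039]
studC [0.5761 0.2149 0.0701] [0.0015 0.0015]
grip top [0.483  0.3635 0.1666] [0.0047 0.0047]
foot [0.46239643 0.42170565 0.014     ]
foot [0.4574657  0.31090349 0.014     ]
foot [0.49473258 0.3099682  0.014     ]
footS [0.48526977 0.31385613 0.        ]
footS [0.49533864 0.42769465 0.        ]
```

Emit:
move_arm --commands '[[[0.8,0.9,0.1],[0,0,0],1],[[0.8,0.9,0.1],[0,0,0],1],[[0.8,0.9,0.1],[0,0,0],1],[[0.8,0.9,0.1],[0,0,0],1],[[0.8,0.9,0.1],[0,0,0],1]]'

```text
clock: 0.65
tcp_pos: [0.3546, -0.3597, 0.2703]
orientation: [-0.0, 0.985, 0.171, -0.0]
wrist_force: [-0.0, -0.6, -0.3]
finger_gap: 0.085
```

Emit:
move_arm --commands '[[[0.8,0.9,0.1],[0,0,0],1],[[0.8,0.9,0.1],[0,0,0],1],[[0.8,0.9,0.1],[0,0,0],1],[[0.8,0.9,0.1],[0,0,0],1],[[0.8,0.9,0.1],[0,0,0],1]]'

```text
clock: 1.15
tcp_pos: [0.5147, -0.1796, 0.2903]
orientation: [0.0, 0.985, 0.171, -0.0]
wrist_force: [-0.4, -0.4, -0.2]
finger_gap: 0.0857
```

Emit:
move_arm --commands '[[[0.5,0.9,0],[0,0,0],1],[[0.3,0.5,0],[0,0,0],1],[[0,0,0],[0,0,0],1]]'

```text
clock: 1.45
tcp_pos: [0.5469, -0.1225, 0.2898]
orientation: [-0.0, 0.985, 0.173, -0.0]
wrist_force: [0.0, -1.2, 0.1]
finger_gap: 0.0854
```

```bash
python3 - <<'E'
from h import *
o=shot('wrist','w1'); shot('top','top1'); print(o['tcp'],o['q'],env.get_state()['joint_pos'])
E
```

```text
[0.5468898848685128, -0.12252331903161583, 0.2897656060235677] [-0.00041979146077673586, 0.9848569420491846, 0.1733683824863178, -0.0001772758761826782] [-3.68267827e-01  2.76875897e-01  9.26164945e-02  1.38739400e+00
 -5.02045975e-04  2.42810521e+00]
```

View pics/w1.png

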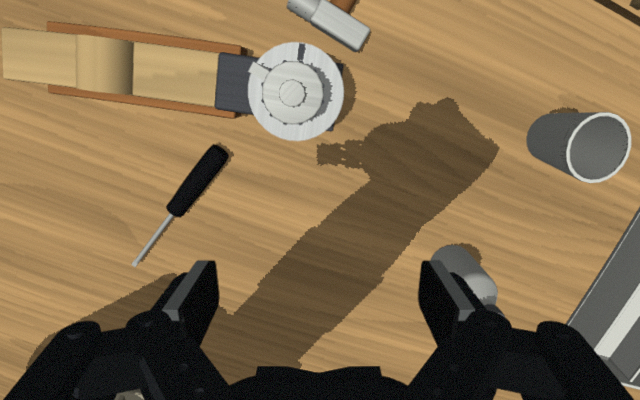

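```bash
python3 - <<'E'
from h import *
crop('w1',210,30,360,150,5,'c5')
E
```

```text
(no output)
```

View pics/c5.png

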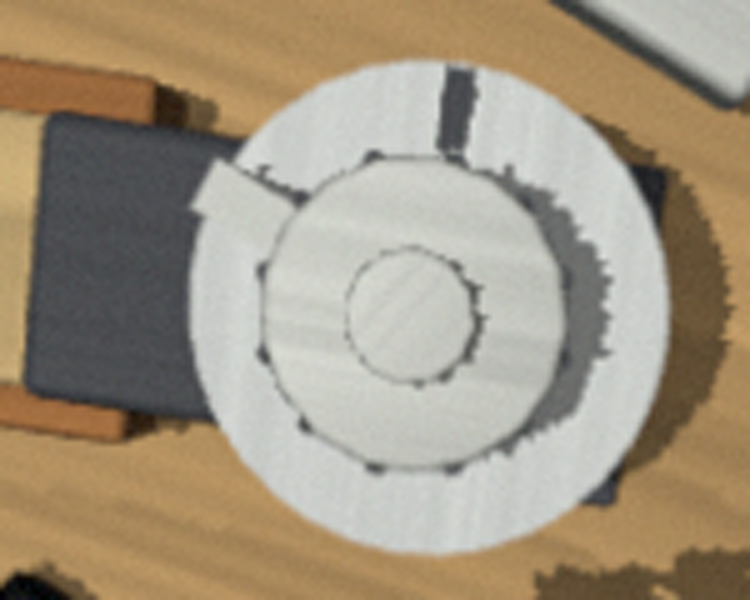

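```bash
python3 - <<'E'
from h import *
w=load('w1');t=load('top0');s=load('scene0')
f=lambda x,y:(210+x/5,30+y/5)
P,e=tri([(w,f(413,314)),(t,(240+629/5,140+251/5)),(s,(250+118/4,120+318/4))]);print(P,e)
P,e=tri([(w,f(413,314)),(t,(240+629/5,140+251/5))]);print(P,e)
for zt in (.128,.133,.138,.143):
    z=zt
    c=atz(w,f(413,314),z); r=atz(w,f(414,312),z-.008)
    pl=atz(w,f(429,306),z-.044)
    lug=[atz(w,f(*u),z-.027) for u in [(232,160),(190,205)]]; L=sum(lug)/2
    m=[atz(w,f(*u),z-.044) for u in [(450,155),(461,65)]]
    d=L-r; dm=m[1]-pl; dm0=m[0]-pl
    D=[np.linalg.norm(atz(w,f(190,306),z-.044)-atz(w,f(668,306),z-.044)),np.linalg.norm(atz(w,f(262,312),z-.008)-atz(w,f(566,312),z-.008))]
    print(zt,c[:2],r[:2],pl[:2],'lug r',np.linalg.norm(d[:2]),'ang',np.arctan2(d[1],d[0]),'mark',np.arctan2(dm[1],dm[0]),np.arctan2(dm0[1],dm0[0]),np.linalg.norm(dm[:2]),D, np.linalg.norm(lug[0]-lug[1]))
E
```

```text
[ 0.60928008 -0.07710524  0.13769019] [np.float64(0.00165953210034866), np.float64(0.002839630506402268), np.float64(0.0037911094202581434)]
[ 0.60944783 -0.07908462  0.13448161] [np.float64(0.001268443104490129), np.float64(0.0012684431044902565)]
0.128 [ 0.61010976 -0.07770943] [ 0.61023676 -0.07723096] [ 0.6111944  -0.07708331] lug r 0.04160822177104307 ang 1.376513619410486 mark 0.19908384492312547 0.1922943985327396 0.041779731547154295 [np.float64(0.08721852734370823), np.float64(0.049431708015726175)] 0.01044650159429996
0.133 [ 0.61025101 -0.07803993] [ 0.61037201 -0.0775606 ] [ 0.61130037 -0.07737921] lug r 0.040961293957407476 ang 1.376804730265763 mark 0.1990838449231257 0.1922943985327398 0.041146417394029626 [np.float64(0.08589643345425571), np.float64(0.048590603503583484)] 0.01027954454746242
0.138 [ 0.61039226 -0.07837042] [ 0.61050725 -0.07789024] [ 0.61140634 -0.07767511] lug r 0.0403143697264663 ang 1.37710518405233 mark 0.19908384492312542 0.1922943985327392 0.040513103240905075 [np.float64(0.08457433956480323), np.float64(0.04774949899144076)] 0.010112587500624885
0.143 [ 0.61053352 -0.07870092] [ 0.6106425  -0.07821988] [ 0.61151231 -0.07797101] lug r 0.03966744925350669 ang 1.3774154378275583 mark 0.19908384492312586 0.1922943985327397 0.0398797890877803 [np.float64(0.08325224567535072), np.float64(0.04690839447929808)] 0.009945630453787442
```

Emit:
move_arm --commands '[[[0.2,0.14,-0.3],[0,0,0.92],1],[[0.2,0.14,-0.3],[0,0,0.92],1],[[0.2,0.14,-0.3],[0,0,0.92],1],[[0.2,0.14,-0.3],[0,0,0.92],1]]'

```text
clock: 1.95
tcp_pos: [0.5774, -0.1044, 0.2418]
orientation: [0.0, 0.909, 0.417, -0.0]
wrist_force: [-0.1, -0.2, 0.2]
finger_gap: 0.0852
```

Emit:
move_arm --commands '[[[0.2,0.14,-0.4],[0,0,0.92],1],[[0.2,0.14,-0.4],[0,0,0.92],1],[[0.2,0.14,-0.4],[0,0,0.92],1],[[0.2,0.14,-0.3],[0,0,0.92],1],[[0,0,0],[0,0,0],1]]'

```text
clock: 2.45
tcp_pos: [0.6087, -0.0814, 0.1801]
orientation: [-0.001, 0.774, 0.633, -0.001]
wrist_force: [-0.7, 0.2, -0.3]
finger_gap: 0.0855
```

```bash
python3 - <<'E'
from h import *
o=shot('wrist','w2'); print(o['tcp'],o['q'],env.get_state()['joint_pos'])
q=o['q'];print(R.from_quat([q[1],q[2],q[3],q[0]]).as_matrix())
print(proj(o,[[.6106,-.0778,.135],[.6106,-.0778,.127]]))
E
```

```text
[0.6087059660669719, -0.08138782046243673, 0.18013977997626932] [-0.0014178656513379403, 0.7742689327769015, 0.6328541721868606, -0.0010982436871822844] [-2.63757716e-01  4.17235255e-01  2.74965314e-02  1.18337646e+00
 -3.65352095e-04  1.51040749e+00]
[[ 1.98988781e-01  9.79995535e-01 -3.49527632e-03]
 [ 9.80001763e-01 -1.98987173e-01  8.05562450e-04]
 [ 9.39324509e-05 -3.58567485e-03 -9.99993567e-01]]
[[320.52779507 234.26451287]
 [320.46488147 228.51063395]]
```

View pics/w2.png

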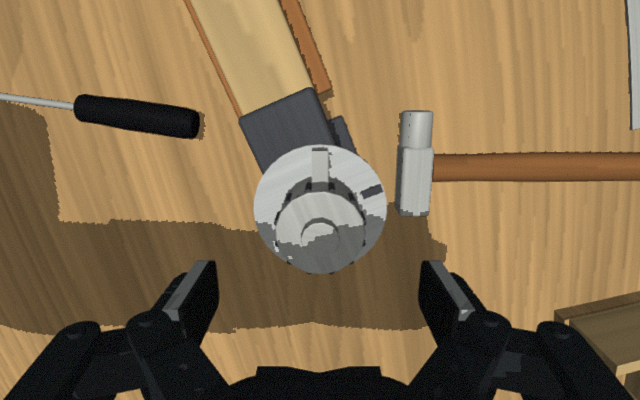

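Emit:
move_arm --commands '[[[0.05,0.09,-0.5],[0,0,0],1],[[0,0,-0.5],[0,0,0],1],[[0,0,-0.5],[0,0,0],1],[[0,0,0],[0,0,0],1]]'

```text
clock: 2.9
tcp_pos: [0.6097, -0.0777, 0.1206]
orientation: [-0.002, 0.775, 0.632, -0.001]
wrist_force: [-1.0, -0.3, -1.1]
finger_gap: 0.0853
```

Emit:
move_arm --commands '[[[0,0,0],[0,0,0],0.2],[[0,0,0],[0,0,0],-0.3],[[0,0,0],[0,0,0],-1],[[0,0,0],[0,0,0],-1]]' --newtons 40

```text
clock: 3.3
tcp_pos: [0.6104, -0.0771, 0.1243]
orientation: [-0.0, 0.774, 0.633, -0.001]
wrist_force: [-7.6, 0.4, 7.1]
finger_gap: 0.0472
```

Emit:
move_arm --commands '[[[0,0,0.05],[0,0,0],-1],[[0,0,0],[0,0,0],-1]]'

```text
clock: 3.5
tcp_pos: [0.6104, -0.0771, 0.1244]
orientation: [-0.001, 0.774, 0.633, -0.001]
wrist_force: [-5.6, -1.7, 0.0]
finger_gap: 0.0471
```

```bash
python3 - <<'E'
from h import *
o=shot('wrist','w3'); print(o['tcp'],o['q'],env.get_state())
E
```

```text
[0.6103707398979062, -0.07709895080976299, 0.12440840610301754] [-0.0007212530409144465, 0.7741739530311342, 0.6329715248664242, -0.00110406090049237] {'clock': 3.55, 'joint_pos': array([-2.55564688e-01,  4.53674146e-01, -6.08818222e-02,  1.05873928e+00,
       -9.37260308e-04,  1.51518418e+00]), 'qvel': array([-4.74437332e-04,  1.26297969e-03,  8.93650033e-05,  3.09244231e-03,
        7.59240761e-06,  5.79746033e-04]), 'tau': array([  1.01406142, -54.35382843,  31.10233784,  -2.22988173,
         0.62099129,  -0.06407928]), 'tcp_pos': array([ 0.61037124, -0.07706336,  0.12441716]), 'orientation': array([-7.33720186e-04,  7.74150998e-01,  6.32999566e-01, -1.11463959e-03]), 'wrist_force': array([-5.86692872, -0.86450805,  0.75303321]), 'ft_torque': array([-0.1334869 ,  1.03640396, -0.05928584]), 'finger_gap': 0.046957445616328676}
```

View pics/w3.png

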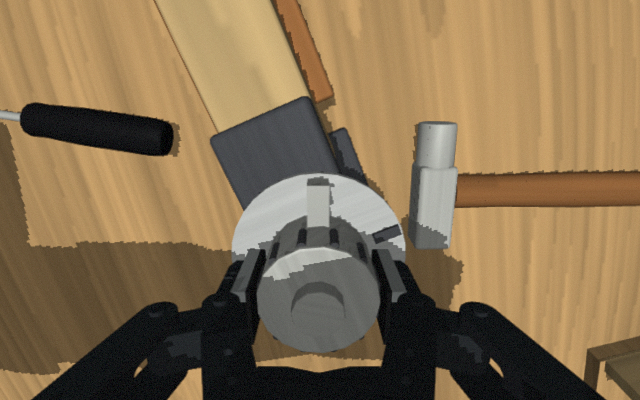

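Emit:
move_arm --commands '[[[0,0,0],[0,0,-0.8],-1],[[0,0,0],[0,0,-0.8],-1],[[0,0,0],[0,0,-0.8],-1],[[0,0,0],[0,0,-0.8],-1],[[0,0,0],[0,0,-0.8],-1]]'

```text
clock: 4.05
tcp_pos: [0.6108, -0.0773, 0.1244]
orientation: [-0.0, 0.92, 0.393, -0.001]
wrist_force: [-4.3, -2.1, -1.1]
finger_gap: 0.0469
```

Emit:
move_arm --commands '[[[0,0,0],[0,0,-0.8],-1],[[0,0,0],[0,0,-0.8],-1],[[0,0,0],[0,0,-0.8],-1],[[0,0,0],[0,0,-0.8],-1],[[0,0,0],[0,0,-0.8],-1]]'

```text
clock: 4.55
tcp_pos: [0.6111, -0.0777, 0.1244]
orientation: [0.001, 0.992, 0.124, -0.001]
wrist_force: [-3.4, -2.6, -1.4]
finger_gap: 0.0469
```

Emit:
move_arm --commands '[[[0,0,0],[0,0,-0.4],-1],[[0,0,0],[0,0,0],-1]]'

```text
clock: 4.75
tcp_pos: [0.6111, -0.0778, 0.1244]
orientation: [0.001, 0.995, 0.098, -0.001]
wrist_force: [-4.0, -2.9, -2.0]
finger_gap: 0.047
```

```bash
python3 - <<'E'
from h import *
o=shot('wrist','w4'); print(o['tcp'],o['q'],env.get_state()['joint_pos'])
q=o['q'];M=R.from_quat([q[1],q[2],q[3],q[0]]).as_matrix();print(np.arctan2(M[1,0],M[0,0]))
E
```

```text
[0.6111205238685368, -0.07781995318011493, 0.12442715779468685] [0.0006994927236548766, 0.9951885286333162, 0.09797273129537783, -0.0008044309221121099] [-2.56034039e-01  4.54128573e-01 -6.01721059e-02  1.05762782e+00
 -1.82297807e-03  2.68835529e+00]
0.1962593320897111
```

View pics/w4.png

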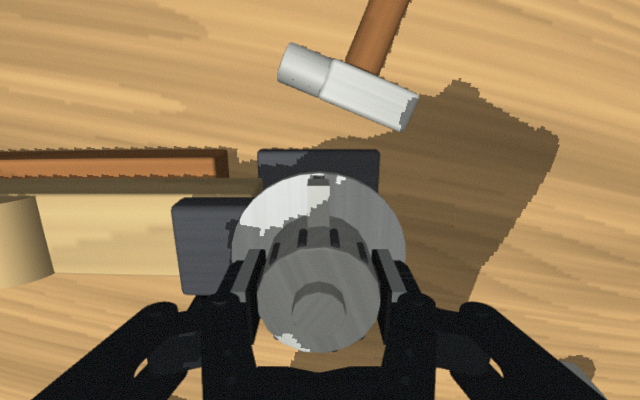

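Emit:
move_arm --commands '[[[0,0,0],[0,0,0],-0.2],[[0,0,0],[0,0,0],0.5],[[0,0,0],[0,0,0],1],[[0,0,0],[0,0,0],1]]'

```text
clock: 5.2
tcp_pos: [0.6128, -0.077, 0.1252]
orientation: [0.0, 0.995, 0.099, 0.001]
wrist_force: [0.5, -0.1, 1.0]
finger_gap: 0.0853
```

Emit:
move_arm --commands '[[[0,0,0.5],[0,0,0],1],[[0,0,0.8],[0,0,0],1],[[-0.2,0.2,1],[0,0,0],1],[[-0.2,0.5,0.9],[0,0,0.4],1],[[-0.2,0.9,0.4],[0,0,0.8],1]]'

```text
clock: 5.7
tcp_pos: [0.5895, -0.0141, 0.2728]
orientation: [0.001, 0.983, 0.182, 0.003]
wrist_force: [1.8, 0.8, 0.6]
finger_gap: 0.0852
```

```bash
python3 - <<'E'
from h import *
o=shot('wrist','w5'); print(o['tcp'],o['q'],env.get_state()['joint_pos'])
t=load('top0');s=load('scene0')
print('orange', tri([(t,(140+110/6,210+440/6)),(s,(360+397/7,120+75/7))]))
E
```

```text
[0.5895497987446727, -0.014059595234178577, 0.272758304419356] [0.0013426224344270299, 0.9832559937529985, 0.18219379158002655, 0.003357145140682754] [-0.1517206   0.32832157  0.12653123  1.36140125  0.00336928  2.61268223]
orange (array([0.35890536, 0.45258776, 0.16860801]), [np.float64(0.004484478824761892), np.float64(0.004484478824762095)])
```

View pics/w5.png

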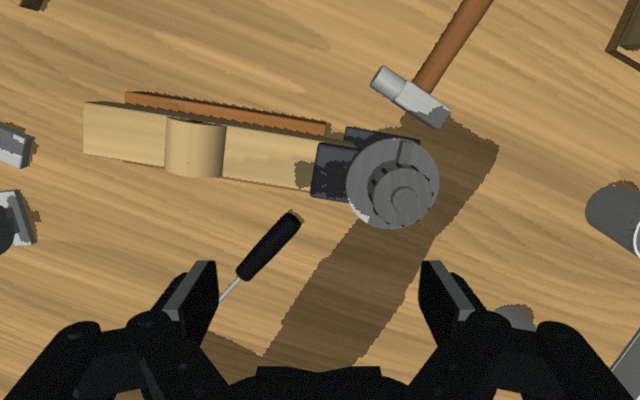

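```bash
python3 - <<'E'
from h import *
crop('w5',60,70,260,210,4,'c6')
E
```

Emit:
move_arm --commands '[[[-0.1,0.9,0],[0,0,0.3],1],[[-0.1,0.9,0],[0,0,0.3],1],[[-0.1,1,0],[0,0,0.3],1],[[-0.1,1,0],[0,0,0.3],1],[[-0.1,1,0],[0,0,0.3],1]]'

```text
clock: 6.25
tcp_pos: [0.5678, 0.1807, 0.2687]
orientation: [0.0, 0.959, 0.285, 0.001]
wrist_force: [1.4, 0.0, 0.5]
finger_gap: 0.0852
```

Emit:
move_arm --commands '[[[-0.1,1,0],[-0.3,0.33,0.3],1],[[-0.1,1,0],[-0.4,0.45,0.3],1],[[-0.1,1,0],[-0.45,0.5,0.3],1],[[-0.1,1,0],[-0.45,0.5,0.3],1],[[-0.1,0.5,0],[-0.45,0.5,0.1],1]]'

```text
clock: 6.75
tcp_pos: [0.55, 0.3538, 0.2688]
orientation: [0.081, 0.912, 0.361, -0.178]
wrist_force: [1.4, 0.9, 0.6]
finger_gap: 0.0854
```

```bash
python3 - <<'E'
from h import *
o=shot('wrist','w6'); print(o['tcp'],o['q'],env.get_state()['joint_pos'])
E
```

```text
[0.5499563803435662, 0.35375148423052466, 0.26884929071694696] [0.08129306386532652, 0.9115772762323094, 0.3614701539891034, -0.17820671984907271] [ 0.50139785  0.92439679  1.04372074  2.08046176 -0.11550493  2.90860668]
```

View pics/w6.png

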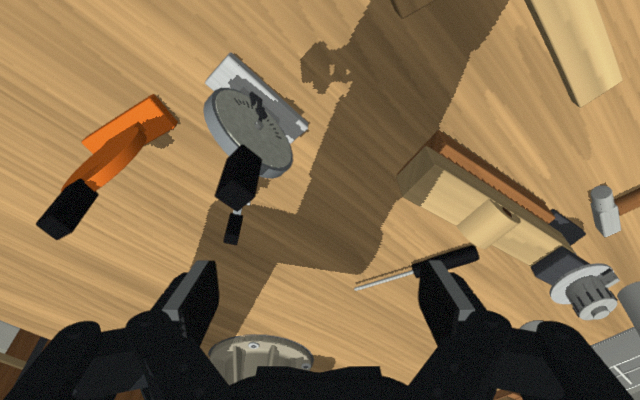

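View pics/c6.png

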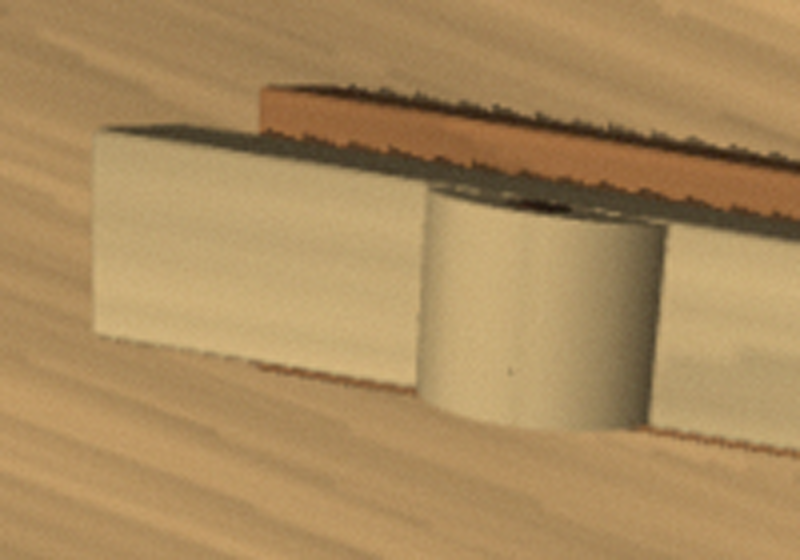

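```bash
python3 - <<'E'
from h import *
crop('w6',190,40,320,190,5,'c7'); o=load('w6'); M=np.linalg.inv(w2c(o)); print(M[:3,3],M[:3,2])
E
```

```text
[0.63393792 0.4359677  0.35426706] [-0.45318119 -0.45219032 -0.76821268]
```

View pics/c7.png

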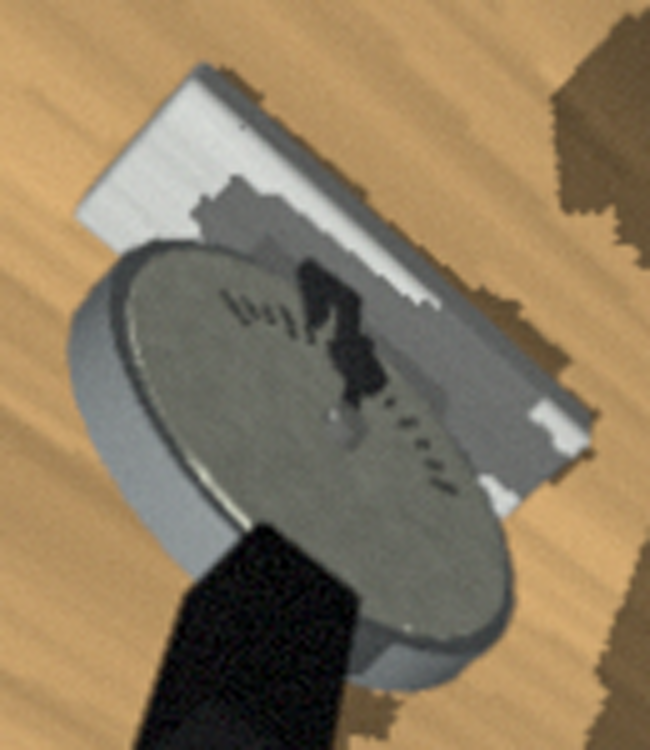

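Emit:
move_arm --commands '[[[0.2,0.05,-0.6],[-0.25,0.28,0],1],[[0.2,0.05,-0.6],[-0.25,0.28,0],1],[[0.2,0,-0.6],[-0.25,0.28,0],1],[[0.2,0,-0.5],[-0.25,0.28,0],1],[[0,0,0],[0,0,0],1]]'

```text
clock: 7.3
tcp_pos: [0.564, 0.3403, 0.1628]
orientation: [0.115, 0.889, 0.353, -0.269]
wrist_force: [0.6, 0.3, -1.2]
finger_gap: 0.0854
```

```bash
python3 - <<'E'
from h import *
o=shot('wrist','w7'); print(o['tcp'],o['q'],env.get_state()['joint_pos']); M=np.linalg.inv(w2c(o)); print(M[:3,3],M[:3,2])
p=proj(o,[.485,.365,.05])[0]; print(p)
x,y=[int(v) for v in p]; crop('w7',max(0,x-80),max(0,y-80),x+80,y+80,4,'c8'); print(max(0,x-80),max(0,y-80))
E
```

```text
[0.5639539709722702, 0.34032980047954126, 0.16279203494805353] [0.11496068290550089, 0.8888823030536687, 0.35253354096634226, -0.26905834905767] [ 0.49032503  1.18150979  1.26180886  2.22026862 -0.16115926  2.92420542]
[0.65893072 0.43205096 0.22315973] [-0.55805502 -0.54477895 -0.6259317 ]
[212.33812209 160.96274605]
132 80
```

View pics/w7.png

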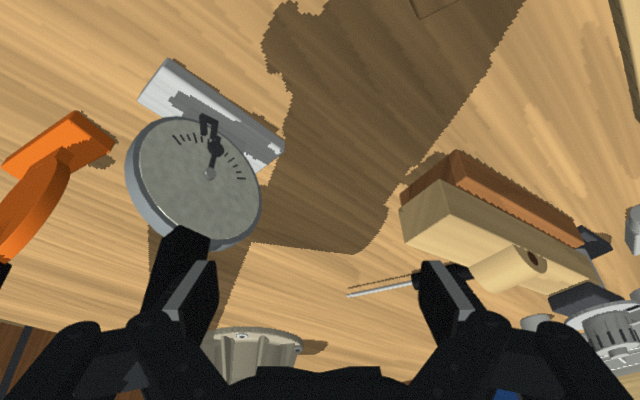

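View pics/c8.png

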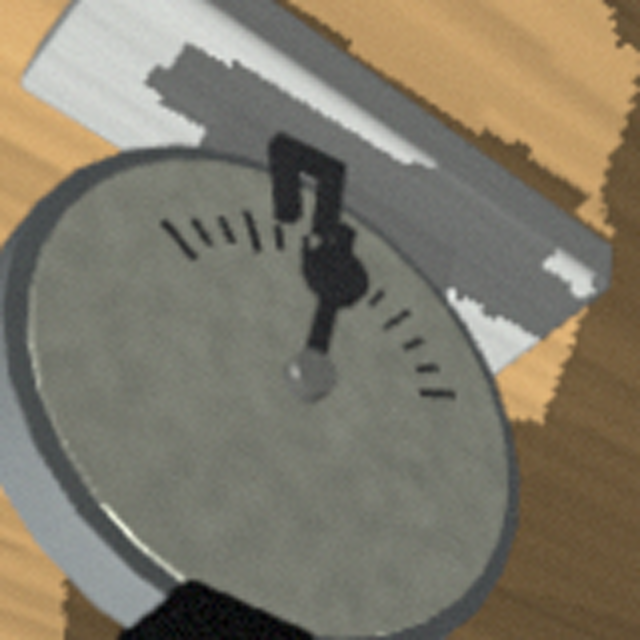

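```bash
python3 - <<'E'
from h import *
crop('w7',125,45,295,165,4.7,'c9')
E
```

View pics/c9.png

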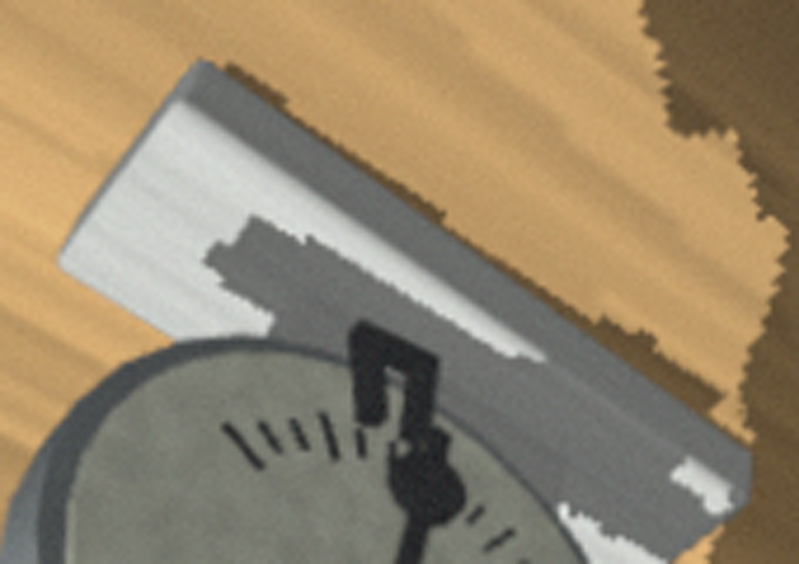

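```bash
cat > fit.py <<'E'
from h import *
from scipy.optimize import least_squares
w=load('w7'); w6=load('w6')
f=lambda x,y:np.array((125+x/4.7,45+y/4.7))
g=lambda x,y:np.array((132+x/4,80+y/4))
c7=lambda x,y:np.array((190+x/5,40+y/5))
def G(p,L):
    c,s=np.cos(p[2]),np.sin(p[2]); L=np.atleast_2d(L); return np.c_[p[0]+c*L[:,0]-s*L[:,1],p[1]+s*L[:,0]+c*L[:,1],L[:,2]]
L=np.array([[.02,.055,.014],[.02,.055,0],[-.02,.055,.014],[.02,-.055,0]])
U=np.array([f(182,98),f(203,62),f(60,262),f(752,455)])
t=load('top0')
Lt=np.array([[-.02,.055,.014],[-.02,-.055,.014],[.02,-.055,.014],[.02,.055,.014]]);Ut=np.array([(140+295/6,210+208/6),(140+518/6,210+222/6),(140+527/6,210+144/6),(140+295/6,210+130/6)])
L6=np.array([[.02,.055,.014],[-.02,.055,.014]]); U6=np.array([c7(195,80),c7(78,213)])
def res(p): return np.r_[(proj(w,G(p,L))-U).ravel(),(proj(w6,G(p,L6))-U6).ravel()]
r=least_squares(res,[.48,.365,-.045]); P=r.x
if __name__=='__main__':
    print(P,np.round(r.fun.reshape(-1,2),1)); print('top resid',np.round(proj(t,G(P,Lt))-Ut,1))
    def back(o,uv,xoff): # intersect with plane gauge x = xoff -> (y,z)
        c,d=ray(o,uv); n=np.array([np.cos(P[2]),np.sin(P[2]),0]); k=(n@P_0+xoff-n@c)/(n@d); X=c+k*d-P_0
        return np.array([-np.sin(P[2])*X[0]+np.cos(P[2])*X[1],X[2]])
    P_0=np.array([P[0],P[1],0])
    for xo in (.006,.009,.012):
        hub=back(w,g(312,375),xo); print('xo',xo,'hub',hub)
        for n,u in dict(tip=f(403,447),gapTop=f(400,385),gapBot=f(400,430),o1=f(355,322),o2=f(440,355),i1=f(358,415),i1b=f(385,425)).items():
            q=back(w,u,xo)-[0,.068]; print('  ',n,np.round(q,4),'r',round(np.hypot(*q),4),'ang',round(np.arctan2(q[0],-q[1]),3))
E
python3 fit.py
```

```text
[ 0.48071036  0.36710123 -0.0669685 ] [[ 0.1  0.7]
 [ 1.3 -2.5]
 [-1.6  1.2]
 [ 1.   0.5]
 [ 0.2 -0.2]
 [-1.5  1.1]]
top resid [[-0.5 -0.7]
 [-0.6  0.1]
 [-0.6 -0.6]
 [ 1.1 -1.4]]
xo 0.006 hub [-0.00165988  0.06329351]
   tip [ 0.004  -0.0338] r 0.034 ang 0.117
   gapTop [ 0.0071 -0.0457] r 0.0462 ang 0.155
   gapBot [ 0.0052 -0.0367] r 0.0371 ang 0.14
   o1 [ 0.0169 -0.0523] r 0.055 ang 0.313
   o2 [ 0.002  -0.0576] r 0.0577 ang 0.035
   i1 [ 0.0122 -0.0343] r 0.0364 ang 0.34
   i1b [ 0.0077 -0.0358] r 0.0366 ang 0.211
xo 0.009 hub [-0.00025566  0.06615722]
   tip [ 0.0053 -0.0304] r 0.0309 ang 0.172
   gapTop [ 0.0084 -0.0421] r 0.0429 ang 0.196
   gapBot [ 0.0064 -0.0333] r 0.0339 ang 0.191
   o1 [ 0.018  -0.0486] r 0.0518 ang 0.355
   o2 [ 0.0034 -0.0538] r 0.0539 ang 0.062
   i1 [ 0.0133 -0.031 ] r 0.0337 ang 0.406
   i1b [ 0.0089 -0.0324] r 0.0336 ang 0.269
xo 0.012 hub [0.00114856 0.06902094]
   tip [ 0.0066 -0.027 ] r 0.0278 ang 0.239
   gapTop [ 0.0096 -0.0385] r 0.0397 ang 0.245
   gapBot [ 0.0077 -0.0298] r 0.0308 ang 0.254
   o1 [ 0.0191 -0.0449] r 0.0488 ang 0.402
   o2 [ 0.0047 -0.05  ] r 0.0502 ang 0.094
   i1 [ 0.0145 -0.0276] r 0.0311 ang 0.483
   i1b [ 0.0102 -0.0289] r 0.0307 ang 0.337
```

```bash
python3 - <<'E'
from fit import *
im=cv2.imread('pics/w7.png'); x0,y0,F=170,95,12
im=cv2.resize(im[y0:y0+50,x0:x0+65],None,fx=F,fy=F,interpolation=cv2.INTER_CUBIC)
def px(l): 
    return [tuple(int(round(v)) for v in (q+0.5-[x0,y0])*F) for q in proj(w,G(P,l))]
def pol(a,r,x): return [x,r*np.sin(a),.068-r*np.cos(a)]
for x,c in ((.009,(0,0,255)),(.012,(0,255,255))):
    a,b=px([pol(0,0,x),pol(0,.036,x)]); cv2.line(im,a,b,c,1); cv2.circle(im,b,4,c,1)
for m,c in ((.15,(255,0,0)),(.2,(0,255,0))):
  for x in (.008,.011):
    a,b=px([pol(m,.036,x),pol(m,.055,x)]); cv2.line(im,a,b,c,1)
    cv2.circle(im,px([pol(m,.042,x)])[0],4,c,1)
cv2.imwrite('pics/c10.png',im)
E
```

```text
(no output)
```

View pics/c10.png

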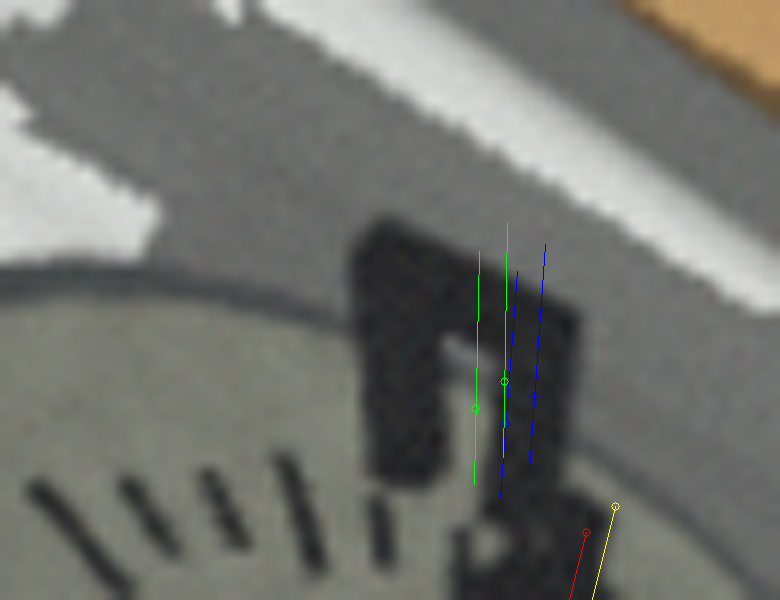

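```bash
python3 - <<'E'
from fit import *
crop('w7',162,120,250,190,9,'c11')
P_0=np.array([P[0],P[1],0])
im=cv2.imread('pics/c11.png')
def px(l): return [tuple(int(round(v)) for v in (q+0.5-[162,120])*9) for q in proj(w,G(P,l))]
def pol(a,r,x): return [x,r*np.sin(a),.068-r*np.cos(a)]
for k in range(-6,7):
    a,b=px([pol(k*np.radians(10),.030,.006),pol(k*np.radians(10),.036,.006)]); cv2.line(im,a,b,(0,0,255),1)
for x in (.009,.012):
    a,b=px([pol(0,0,x),pol(0,.036,x)]); cv2.line(im,a,b,(0,255,255),1); cv2.circle(im,b,4,(0,255,255),1)
cv2.imwrite('pics/c11.png',im)
E
```

```text
(no output)
```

View pics/c11.png

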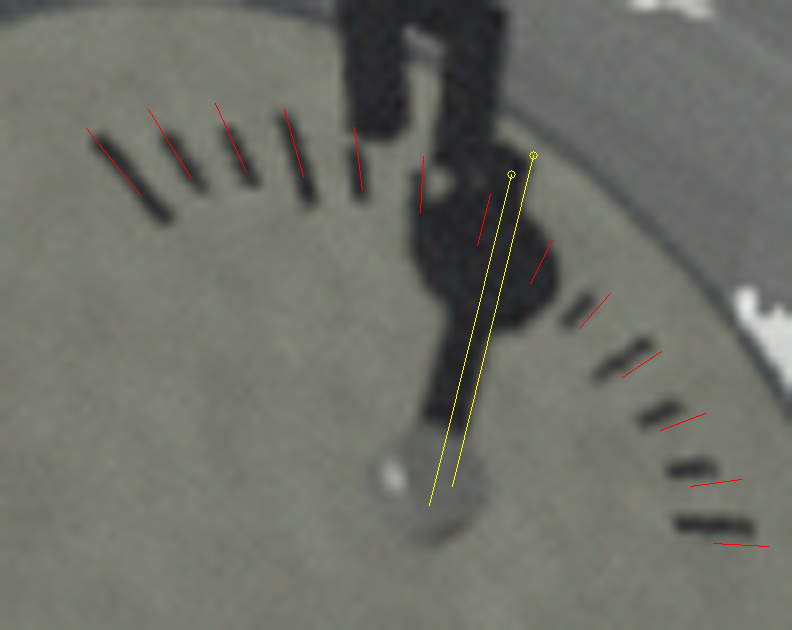

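```bash
python3 - <<'E'
from fit import *
c11=lambda x,y:np.array((162+x/9-.5+0.5/9,120+y/9-.5+.5/9))
def pol(a,r,x): return [x,r*np.sin(a),.068-r*np.cos(a)]
K=[(6,97,133,168,220),(3,283,113,310,205),(-3,652,342,597,378),(-6,753,527,678,522)]
def res2(p):
    pose=p[:3]; out=[]
    for k,a,b,c,d in K:
        q=proj(w,G(pose,[pol(np.radians(10*k),p[5],.006),pol(np.radians(10*k),p[6],.006)]))+p[3:5]
        out+=list((q-np.array([c11(a,b),c11(c,d)])).ravel()*2)
    out+=list(((proj(w,G(pose,L))+p[3:5]-U)).ravel()*.5)
    out+=list((p[:3]-P)/[.003,.003,.03]*.3)
    return np.array(out)
r=least_squares(res2,np.r_[P,0,0,.036,.029]); p=r.x; print(p,np.round(r.fun,1))
c,s=np.cos(p[2]),np.sin(p[2]); P0=np.array([p[0],p[1],0])
def back(o,uv,xo,off):
    cc,d=ray(o,np.array(uv)-off); n=np.array([c,s,0]); k=(n@P0+xo-n@cc)/(n@d); X=cc+k*d-P0
    return np.array([-s*X[0]+c*X[1],X[2]-.068])
c10=lambda x,y:np.array((170+x/12-.5+.5/12,95+y/12-.5+.5/12))
for xo in (.006,.0075,.009,.0105,.012):
    row=[]
    for u in [c10(470,350),c10(469,414),c10(468,480),c10(455,345),c10(467,268),c10(406,487)]:
        q=back(w,u,xo,p[3:5]); row.append((round(np.hypot(*q),4),round(np.arctan2(q[0],-q[1]),3)))
    print(xo,row)
    q=[back(w,c11(*v),xo,p[3:5]) for v in [(430,480),(485,240),(500,160)]]; print('   ptr',[np.round(v,4).tolist() for v in q])
E
```

```text
[ 0.47704413  0.36587244 -0.06208478  0.86170032 -4.91090487  0.03489647
  0.02675826] [-0.4  0.2 -0.1  0.7  0.5 -0.1  0.3 -0.6 -0.5 -0.4 -0.  -0.3  0.1  0.2
  0.   0.5 -0.   0.4  0.6 -1.2 -0.5  0.3  0.2 -0.8 -0.4 -0.1  0. ]
0.006 [(np.float64(0.0476), np.float64(0.177)), (np.float64(0.0424), np.float64(0.173)), (np.float64(0.0372), np.float64(0.169)), (np.float64(0.0475), np.float64(0.199)), (np.float64(0.0543), np.float64(0.186)), (np.float64(0.0346), np.float64(0.288))]
   ptr [[-0.0015, -0.0041], [-0.0011, -0.03], [-0.0007, -0.0391]]
0.0075 [(np.float64(0.046), np.float64(0.197)), (np.float64(0.0408), np.float64(0.195)), (np.float64(0.0356), np.float64(0.194)), (np.float64(0.0459), np.float64(0.22)), (np.float64(0.0526), np.float64(0.203)), (np.float64(0.0332), np.float64(0.32))]
   ptr [[-0.0008, -0.0027], [-0.0004, -0.0283], [-0.0, -0.0374]]
0.009 [(np.float64(0.0444), np.float64(0.218)), (np.float64(0.0393), np.float64(0.219)), (np.float64(0.0341), np.float64(0.221)), (np.float64(0.0443), np.float64(0.241)), (np.float64(0.051), np.float64(0.222)), (np.float64(0.0318), np.float64(0.354))]
   ptr [[-0.0001, -0.0013], [0.0002, -0.0267], [0.0007, -0.0357]]
0.0105 [(np.float64(0.0428), np.float64(0.24)), (np.float64(0.0378), np.float64(0.245)), (np.float64(0.0326), np.float64(0.251)), (np.float64(0.0427), np.float64(0.265)), (np.float64(0.0493), np.float64(0.242)), (np.float64(0.0305), np.float64(0.39))]
   ptr [[0.0006, 0.0001], [0.0009, -0.0251], [0.0014, -0.034]]
0.012 [(np.float64(0.0413), np.float64(0.265)), (np.float64(0.0362), np.float64(0.273)), (np.float64(0.0312), np.float64(0.284)), (np.float64(0.0412), np.float64(0.29)), (np.float64(0.0477), np.float64(0.263)), (np.float64(0.0292), np.float64(0.431))]
   ptr [[0.0012, 0.0015], [0.0016, -0.0235], [0.002, -0.0323]]
```

```bash
cat >> h.py <<'E'
def rot(q): return R.from_quat([q[1],q[2],q[3],q[0]])
def down(yaw): # tool x at yaw, z down
    c,s=np.cos(yaw),np.sin(yaw); return R.from_matrix(np.array([[c,s,0],[s,-c,0],[0,0,-1]]))
def delta(q,target): return (target*rot(q).inv()).as_rotvec()/np.radians(8)
E
python3 - <<'E'
from h import *
s=env.get_state();q=s['orientation']
x=rot(q).as_matrix(); y=np.arctan2(x[1,0],x[0,0]); print(y, s['tcp_pos'])
print(delta(q,down(y)))
E
```

```text
0.7492066008305454 [0.56420424 0.34071153 0.1660894 ]
[ 2.96857418 -2.9982654  -0.03993174]
```

Emit:
move_arm --commands '[[[0,0,0.4],[0.5,-0.5,0],1],[[0,0,0.5],[0.6,-0.6,0],1],[[0,0,0.6],[0.62,-0.63,0],1],[[0,0,0.6],[0.62,-0.63,0],1],[[0,0,0.5],[0.62,-0.63,0],1]]'

```text
clock: 7.85
tcp_pos: [0.5664, 0.3422, 0.276]
orientation: [0.005, 0.93, 0.368, -0.003]
wrist_force: [0.4, -0.4, 0.6]
finger_gap: 0.0852
```

Emit:
move_arm --commands '[[[-0.3,0.1,0],[0,0,0.9],1],[[-0.3,0.1,0],[0,0,0.98],1],[[-0.3,0.1,0],[0,0,0.98],1],[[-0.3,0.1,0],[0,0,0.98],1],[[-0.3,0.1,0],[0,0,0.98],1]]'

```text
clock: 8.35
tcp_pos: [0.5056, 0.3622, 0.2737]
orientation: [0.01, 0.754, 0.657, -0.004]
wrist_force: [0.6, 0.2, -0.5]
finger_gap: 0.0856
```

Emit:
move_arm --commands '[[[-0.15,0.05,0],[0,0,0.98],1],[[-0.15,0.05,0],[0,0,0.98],1],[[-0.15,0.05,0],[0,0,0.98],1],[[-0.1,0,0],[0,0,0.98],1],[[0,0,0],[0,0,0.98],1]]'

```text
clock: 8.85
tcp_pos: [0.4835, 0.3683, 0.2737]
orientation: [0.012, 0.49, 0.872, -0.001]
wrist_force: [0.1, 0.7, -0.3]
finger_gap: 0.0852
```

Emit:
move_arm --commands '[[[0,0,0],[0,0,0.98],1],[[0,0,0],[0,0,0.98],1],[[0,0,0],[0,0,0.98],1],[[0,0,0],[0,0,0.98],1],[[0,0,0],[0,0,0.98],1]]'

```text
clock: 9.35
tcp_pos: [0.4841, 0.3682, 0.2735]
orientation: [0.014, 0.169, 0.985, 0.002]
wrist_force: [0.5, -0.2, 0.4]
finger_gap: 0.0855
```

```bash
python3 - <<'E'
from h import *
o=shot('wrist','w8'); s=env.get_state();q=s['orientation']
print(s['clock'],s['tcp_pos'],s['joint_pos'],delta(q,down(np.pi-.065)))
print(proj(o,[.478,.366,.162]))
E
```

```text
9.4 [0.48411523 0.3680773  0.27350075] [ 0.52495729  0.35536782  0.16167417  1.35231306 -0.01462707  0.86011768] [-0.02618542  0.2051037   1.93604579]
[[310.38685791 191.23955648]]
```

View pics/w8.png

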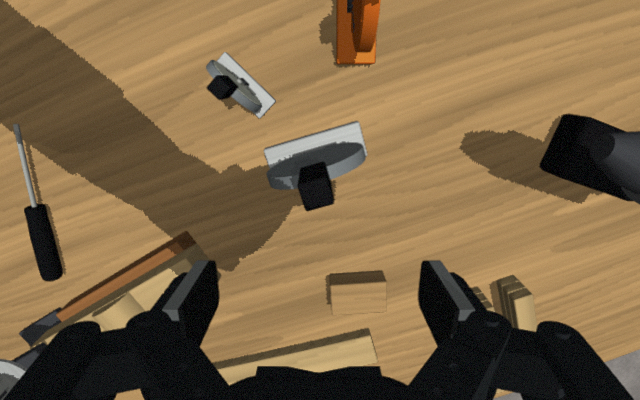

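Emit:
move_arm --commands '[[[0,0,-0.3],[0,0.1,0.97],1],[[0,0,-0.3],[0,0.1,0.97],1],[[0,0,0],[0,0,0],1]]'

```text
clock: 9.7
tcp_pos: [0.4836, 0.3676, 0.2466]
orientation: [-0.002, 0.038, 0.999, -0.0]
wrist_force: [-0.5, -0.3, -0.1]
finger_gap: 0.085
```

```bash
python3 - <<'E'
from h import *
o=shot('wrist','w9'); s=env.get_state();q=s['orientation']
print(s['clock'],s['tcp_pos'],s['joint_pos'],delta(q,down(np.pi-.065)))
print(proj(o,[.478,.366,.162]))
crop('w9',240,110,400,230,5,'c12')
E
```

```text
9.75 [0.48387371 0.36770398 0.24717753] [5.17451232e-01 3.80507107e-01 1.34651855e-01 1.32699897e+00
 7.43293708e-04 5.97201241e-01] [ 0.00277799 -0.01542243  0.1056446 ]
[[314.65420172 207.22376944]]
```

View pics/c12.png

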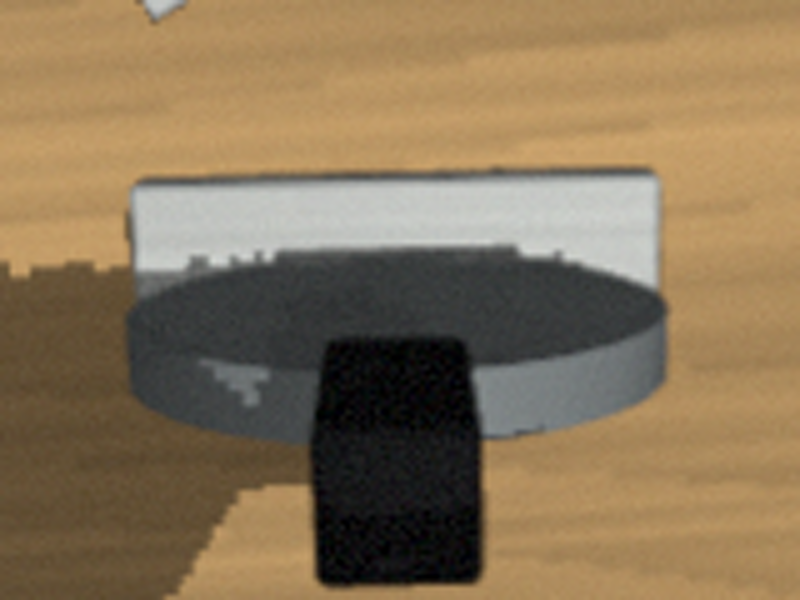

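```bash
python3 - <<'E'
from h import *
o=load('w9'); c=lambda x,y:(240+x/5,110+y/5)
print('top',atz(o,c(397,507),.162)); A=[atz(o,c(*u),.162) for u in [(312,430),(482,430),(482,583),(318,583)]]; print(np.round(A,4))
a,b=atz(o,c(133,183),.014),atz(o,c(657,172),.014); d=b-a; print(a,b,np.linalg.norm(d),'edge yaw', np.arctan2(d[1],d[0])-np.pi/2)
E
```

```text
top [0.48101673 0.36878525 0.162     ]
[[0.47   0.3589 0.162 ]
 [0.4716 0.3802 0.162 ]
 [0.4922 0.3789 0.162 ]
 [0.4906 0.3579 0.162 ]]
[0.458458   0.31655995 0.014     ] [0.46430888 0.42406493 0.014     ] 0.10766407358760406 edge yaw -0.05437064239790801
```

Emit:
move_arm --commands '[[[-0.07,0.03,-0.6],[0,0,0.17],1],[[0,0,-0.6],[0,0,0],1],[[0,0,-0.6],[0,0,0],1],[[0,0,-0.6],[0,0,0],1],[[0,0,-0.1],[0,0,0],1]]'

```text
clock: 10.25
tcp_pos: [0.48, 0.3684, 0.1445]
orientation: [-0.003, 0.027, 1.0, -0.001]
wrist_force: [-0.5, 0.3, -1.1]
finger_gap: 0.0854
```

Emit:
move_arm --commands '[[[0,0,0],[0,0,0],0.5]]'

```text
clock: 10.35
tcp_pos: [0.4811, 0.369, 0.1464]
orientation: [-0.002, 0.027, 1.0, -0.001]
wrist_force: [0.1, 0.6, 0.3]
finger_gap: 0.0734
```

```bash
python3 - <<'E'
from h import *
o=shot('wrist','w10'); s=env.get_state();q=s['orientation']
print(s['clock'],s['tcp_pos'],s['finger_gap'],s['wrist_force'],delta(q,down(np.pi-.058)))
E
```

```text
10.4 [0.48164844 0.36935495 0.1472859 ] 0.0659674738745668 [ 0.63500396 -0.01777767 -0.43517508] [ 0.00460233 -0.01646211 -0.03574033]
```

View pics/w10.png

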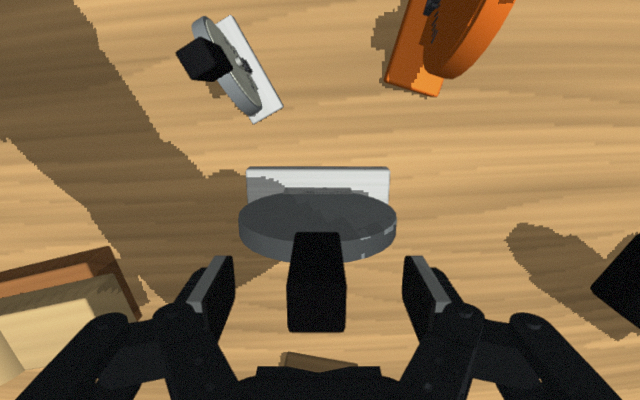

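Emit:
move_arm --commands '[[[0,0,-0.1],[0,0,0],0.1],[[0,0,0],[0,0,0],-0.3],[[0,0,0],[0,0,0],-0.6],[[0,0,0],[0,0,0],-1],[[0,0,0],[0,0,0],-1]]' --newtons 60

```text
clock: 10.9
tcp_pos: [0.4815, 0.3689, 0.1423]
orientation: [-0.002, 0.026, 1.0, -0.001]
wrist_force: [-1.3, -3.1, 5.4]
finger_gap: 0.0209
```

Emit:
move_arm --commands '[[[0,0,0],[0,0,0],-1],[[0,0,0],[0,0,0],-1],[[0,0,0],[0,0,0],-1]]'

```text
clock: 11.2
tcp_pos: [0.4815, 0.3689, 0.1423]
orientation: [-0.002, 0.026, 1.0, -0.001]
wrist_force: [-0.2, -3.2, 6.0]
finger_gap: 0.0216
```

```bash
python3 - <<'E'
from h import *
o=shot('wrist','w11'); s=env.get_state();q=s['orientation']
print(s['clock'],s['tcp_pos'],s['finger_gap'],s['wrist_force'],delta(q,down(np.pi-.058)))
E
```

```text
11.25 [0.48151333 0.36884863 0.14229704] 0.021295817710242533 [-0.84885767 -3.14181659  6.36423244] [ 0.01144707 -0.02224087 -0.04474227]
```

View pics/w11.png

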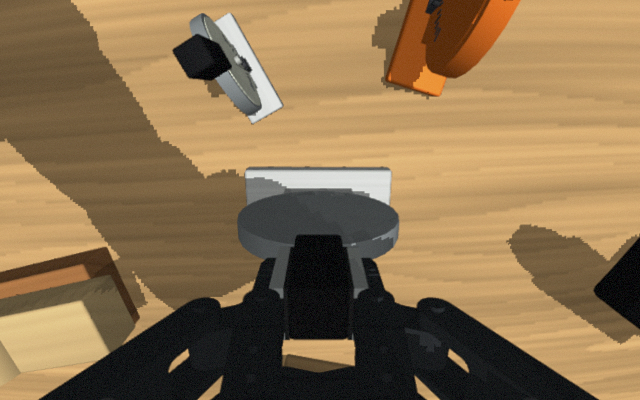

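Emit:
move_arm --commands '[[[0,0,0.3],[0,0,0],-1],[[0,0,0.8],[0,0,0],-1],[[0,0,1],[0,0,0],-1],[[0,0,1],[0,0,0],-1],[[0,0,0.8],[0,0,0],-1]]'

```text
clock: 11.75
tcp_pos: [0.4808, 0.3691, 0.2996]
orientation: [-0.002, 0.026, 1.0, -0.001]
wrist_force: [0.4, 0.1, -3.8]
finger_gap: 0.0215
```

```bash
python3 - <<'E'
from h import *
a=load('w5');t=load('top0'); c6=lambda x,y:(60+x/4,70+y/4); c2=lambda x,y:(240+x/5,140+y/5)
e1,r1=tri([(a,c6(95,130)),(t,c2(93,322))]); e2,r2=tri([(a,c6(95,332)),(t,c2(108,410))]); print(e1,r1,e2,r2,np.linalg.norm(e1-e2))
h1,r1=tri([(a,c6(418,392)),(t,c2(252,378))]);print('near +y base',h1,r1)
for z in (.07,.074,.078):
    e=[atz(a,c6(*u),z) for u in [(95,130),(95,332)]]; d=e[0]-e[1]; m=(e[0]+e[1])/2; yaw=np.arctan2(d[1],d[0]); y=np.array([-np.sin(yaw),np.cos(yaw)])
    et=[atz(t,c2(*u),z) for u in [(93,322),(108,410)]]; dt=et[0]-et[1]; mt=(et[0]+et[1])/2
    print(z,'w5',np.linalg.norm(d),yaw,m-np.r_[y*.08,0],'top',np.linalg.norm(dt),np.arctan2(dt[1],dt[0]),mt-np.r_[y*.08,0])
    # direction from long edge
    l=[atz(a,c6(*u),z) for u in [(95,332),(415,391)]]; dd=l[0]-l[1]; print('   edge yaw',np.arctan2(dd[1],dd[0])-np.pi/2)
s=shot('scene','s2'); st=env.get_state(); print(st['tcp_pos'],st['wrist_force'],st['finger_gap'])
E
```

```text
[0.57631838 0.21361652 0.07279058] [np.float64(0.0010160816333383794), np.float64(0.0010160816333386568)] [0.52780734 0.204732   0.07087296] [np.float64(0.0019494262066657685), np.float64(0.0019494262066657659)] 0.0493551712159834
near +y base [0.54502296 0.12358359 0.07713211] [np.float64(0.0006989551912666653), np.float64(0.000698955191266551)]
0.07 w5 0.04858306927827458 0.1915633479212252 [0.56771469 0.13293743 0.07      ] top 0.05033665132891791 0.1994634945841998 [0.56645491 0.12984548 0.07      ]
   edge yaw 0.1763269591684269
0.074 w5 0.04798936228366148 0.19156334792122542 [0.56902161 0.13051699 0.074     ] top 0.05016198497644356 0.19946349458419946 [0.56600914 0.12926856 0.074     ]
   edge yaw 0.17632695916842822
0.078 w5 0.04739565528904837 0.19156334792122448 [0.57032853 0.12809654 0.078     ] top 0.0499873186239691 0.19946349458419954 [0.56556338 0.12869165 0.078     ]
   edge yaw 0.176326959168428
[0.48216556 0.36989133 0.30525398] [ 0.15731225 -0.32979162  1.04496985] 0.021318579031478296
```

View pics/s2.png

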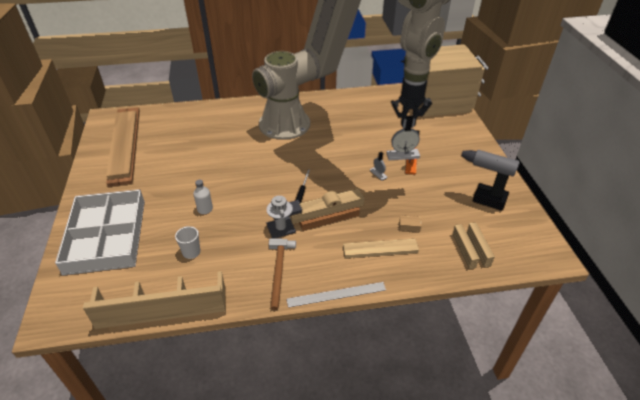

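Emit:
move_arm --commands '[[[0.2,-0.5,0],[0,0,0.3],-1],[[0.4,-1,0],[0,0,0.3],-1],[[0.4,-1,0],[0,0,0.3],-1],[[0.4,-1,0],[0,0,0.3],-1],[[0.4,-1,0],[0,0,0.3],-1]]'

```text
clock: 12.3
tcp_pos: [0.5529, 0.1877, 0.2967]
orientation: [-0.003, -0.08, 0.997, -0.001]
wrist_force: [1.1, 0.4, -4.4]
finger_gap: 0.0211
```

Emit:
move_arm --commands '[[[0.3,-0.8,0],[-0.2,-0.05,0.28],-1],[[0,-0.5,0],[-0.4,-0.07,0],-1],[[0,0,-0.3],[-0.4,-0.08,0],-1],[[0,0,-0.3],[-0.4,-0.07,0],-1],[[0,0,0],[0,0,0],-1]]'

```text
clock: 12.8
tcp_pos: [0.5633, 0.1378, 0.2706]
orientation: [0.005, -0.099, 0.99, -0.1]
wrist_force: [-0.4, -0.1, -4.5]
finger_gap: 0.0215
```

```bash
python3 - <<'E'
from h import *
s=env.get_state();q=s['orientation']
yaw=.19;T=R.from_rotvec(-.2*np.array([np.cos(yaw),np.sin(yaw),0]))*down(np.pi+yaw)
print(s['clock'],s['tcp_pos'],s['joint_pos'],s['finger_gap'],s['wrist_force'],delta(q,T), (np.array([.567,.1357,.24])-s['tcp_pos'])/.04)
shot('wrist','w12');shot('scene','s3');shot('top','t3')
crop('s3',270,100,400,230,5,'c13');crop('t3',230,120,410,240,4,'c14')
E
```

```text
12.8 [0.56331013 0.13781255 0.27057996] [ 1.98279117e-01  3.38420553e-01  1.17129895e-01  1.36017621e+00
 -1.99941965e-01  3.57180597e-04] 0.021482554055464606 [-0.40567446 -0.12808996 -4.48706272] [ 0.01425083 -0.07456569 -0.05678492] [ 0.0922467  -0.0528138  -0.76449904]
```

View pics/c13.png

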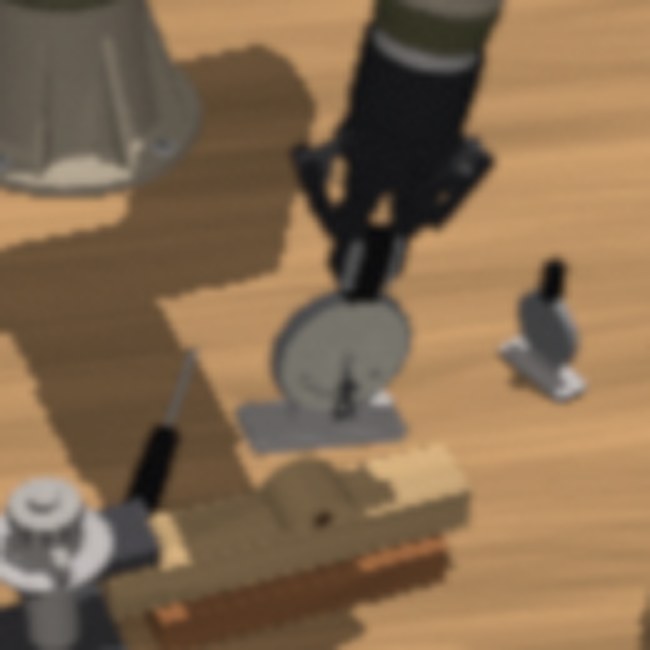

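View pics/w12.png

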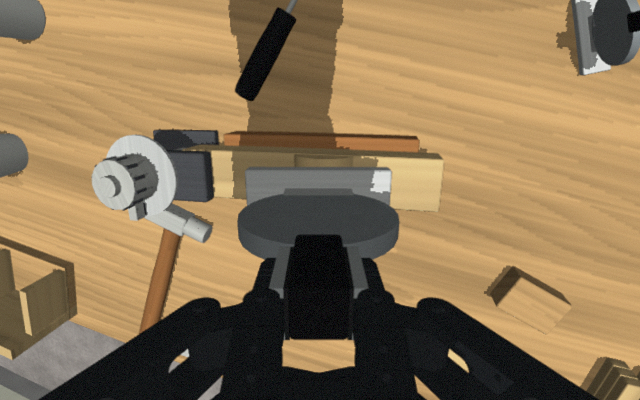

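View pics/c14.png

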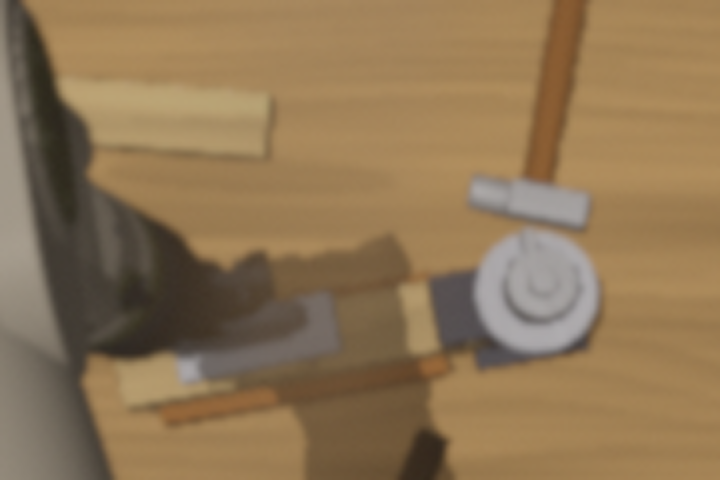

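Emit:
move_arm --commands '[[[0.09,-0.05,-0.2],[0,-0.07,-0.06],-1],[[0,0,-0.2],[0,0,0],-1],[[0,0,-0.2],[0,0,0],-1],[[0,0,-0.1],[0,0,0],-1],[[0,0,0],[0,0,0],-1]]'

```text
clock: 13.45
tcp_pos: [0.5681, 0.1348, 0.2443]
orientation: [0.011, -0.093, 0.99, -0.101]
wrist_force: [-0.3, -0.3, -3.2]
finger_gap: 0.0214
```

Emit:
move_arm --commands '[[[0,0,0],[0,0,0],-1]]'

```text
clock: 13.55
tcp_pos: [0.5686, 0.1349, 0.2454]
orientation: [0.012, -0.093, 0.99, -0.101]
wrist_force: [-0.1, 0.3, -4.4]
finger_gap: 0.0215
```

```bash
python3 - <<'E'
from h import *
s=env.get_state();q=s['orientation']
yaw=.19;T=R.from_rotvec(-.2*np.array([np.cos(yaw),np.sin(yaw),0]))*down(np.pi+yaw)
print(s['clock'],s['tcp_pos'],s['finger_gap'],s['wrist_force'],delta(q,T), (np.array([.567,.1357,.24])-s['tcp_pos'])/.04)
shot('wrist','w13');shot('scene','s4')
crop('s4',290,130,390,220,7,'c15')
Rm=rot(q).as_matrix(); print('foot est',s['tcp_pos']+Rm[:,2]*.1423)
E
```

```text
13.55 [0.56862288 0.13490664 0.24540285] 0.021493566288908996 [-0.0761931   0.28605739 -4.44348747] [0.01445219 0.03515084 0.01407554] [-0.04057201  0.01983403 -0.13507131]
foot est [0.57459147 0.10685229 0.10602344]
```

View pics/c15.png

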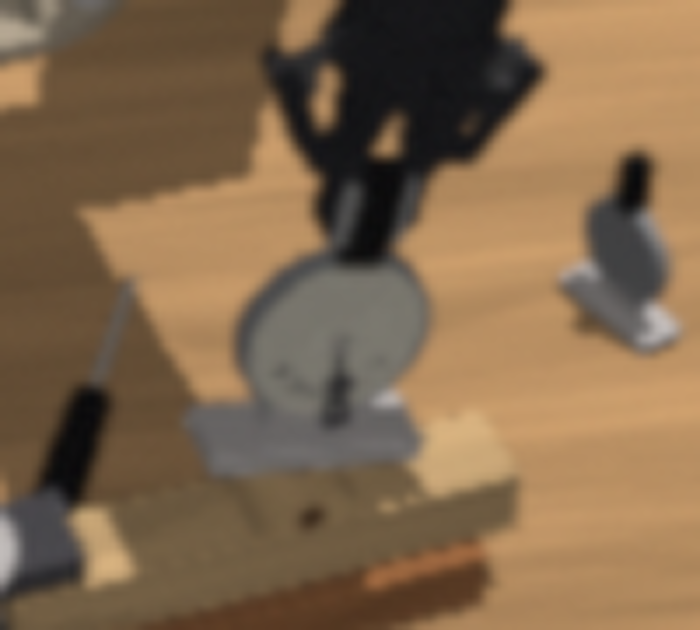

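View pics/w13.png

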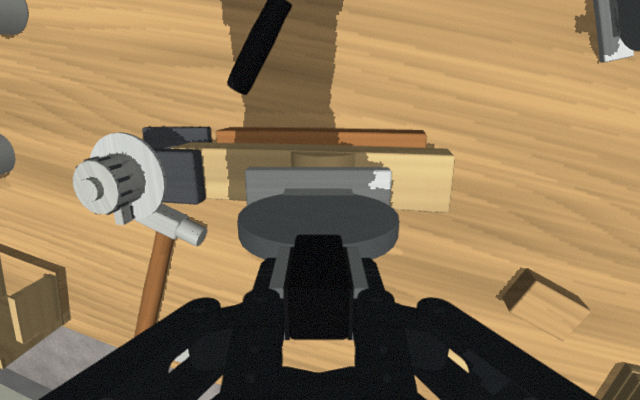

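Emit:
move_arm --commands '[[[0,0,-0.08],[0,0,0],-1],[[0,0,-0.06],[0,0,0],-1],[[0,0,-0.05],[0,0,0],-1],[[0,0,0],[0,0,0],-1]]'

```text
clock: 14.05
tcp_pos: [0.5684, 0.1349, 0.2374]
orientation: [0.011, -0.093, 0.99, -0.101]
wrist_force: [-0.5, -0.8, -4.1]
finger_gap: 0.0214
```

Emit:
move_arm --commands '[[[0,0,-0.05],[0,0,0],-1],[[0,0,0],[0,0,0],-1]]'

```text
clock: 14.25
tcp_pos: [0.5686, 0.1349, 0.2356]
orientation: [0.012, -0.093, 0.99, -0.101]
wrist_force: [-0.2, -0.0, -3.9]
finger_gap: 0.0214
```

Emit:
move_arm --commands '[[[0,0,-0.04],[0,0,0],-1],[[0,0,0],[0,0,0],-1]]'

```text
clock: 14.45
tcp_pos: [0.5686, 0.1349, 0.2341]
orientation: [0.012, -0.093, 0.99, -0.101]
wrist_force: [-0.1, 0.4, -3.4]
finger_gap: 0.0218
```

Emit:
move_arm --commands '[[[0,0,-0.03],[0,0,0],-1],[[0,0,0],[0,0,0],-1]]'

```text
clock: 14.65
tcp_pos: [0.5686, 0.1349, 0.2329]
orientation: [0.012, -0.093, 0.99, -0.101]
wrist_force: [0.4, 0.0, -4.6]
finger_gap: 0.0216
```

```bash
python3 - <<'E'
from h import *
s=env.get_state();q=s['orientation'];print(s['wrist_force'])
shot('wrist','w14');shot('scene','s5')
crop('s5',290,130,390,220,7,'c16')
Rm=rot(q).as_matrix(); print('foot est',s['tcp_pos']+Rm[:,2]*.1423)
E
```

```text
[ 0.42030424  0.03598745 -4.57053927]
foot est [0.57458845 0.10690235 0.09354466]
```

View pics/c16.png

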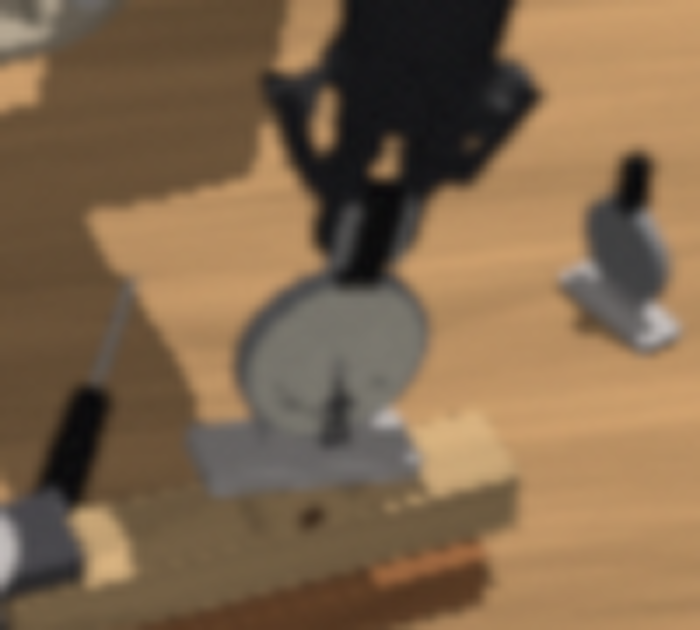

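Emit:
move_arm --commands '[[[0,0,-0.03],[0,0,0],-1],[[0,0,0],[0,0,0],-1]]'

```text
clock: 14.95
tcp_pos: [0.5688, 0.135, 0.2322]
orientation: [0.012, -0.093, 0.99, -0.101]
wrist_force: [-0.1, -0.3, -1.8]
finger_gap: 0.0212
```

Emit:
move_arm --commands '[[[0,0,-0.03],[0,0,0],-1],[[0,0,0],[0,0,0],-1]]'

```text
clock: 15.15
tcp_pos: [0.569, 0.1351, 0.2321]
orientation: [0.013, -0.093, 0.99, -0.101]
wrist_force: [-1.3, -0.2, 4.3]
finger_gap: 0.0211
```

Emit:
move_arm --commands '[[[0,0,-0.03],[0,0,0],-1],[[0,0,0],[0,0,0],-1]]'

```text
clock: 15.35
tcp_pos: [0.5691, 0.1351, 0.232]
orientation: [0.014, -0.093, 0.99, -0.101]
wrist_force: [-3.1, 0.6, 9.6]
finger_gap: 0.0215
```

Emit:
move_arm --commands '[[[0,0,0.03],[0,0,0],-1],[[0,0,0],[0,0,0],-1],[[0,0,0],[0,0,0],-1],[[0,0,0],[0,0,0],-1]]'

```text
clock: 15.75
tcp_pos: [0.5691, 0.1351, 0.2321]
orientation: [0.013, -0.093, 0.99, -0.101]
wrist_force: [-1.4, 1.2, 6.9]
finger_gap: 0.0214
```

```bash
python3 - <<'E'
from h import *
s=env.get_state();q=s['orientation']
shot('wrist','w15');shot('scene','s6')
crop('s6',315,160,360,205,14,'c17')
M=rot(q).as_matrix(); print(s['clock'],s['wrist_force'],'foot est',s['tcp_pos']+M[:,2]*.1423)
G=M@np.diag([-1,1,-1]); G=np.c_[-M[:,0],M[:,1],-M[:,2]]; print('gauge x',G[:,0],'yaw',np.arctan2(G[1,0],G[0,0]),'lean',np.arctan2(G[2,1],G[2,2]))
E
```

```text
15.75 [-1.40591505  1.24660809  6.89356233] foot est [0.57542607 0.10703568 0.09271646]
gauge x [0.98230911 0.18714034 0.00687784] yaw 0.18825474776822904 lean -0.20316938925889505
```

View pics/c17.png

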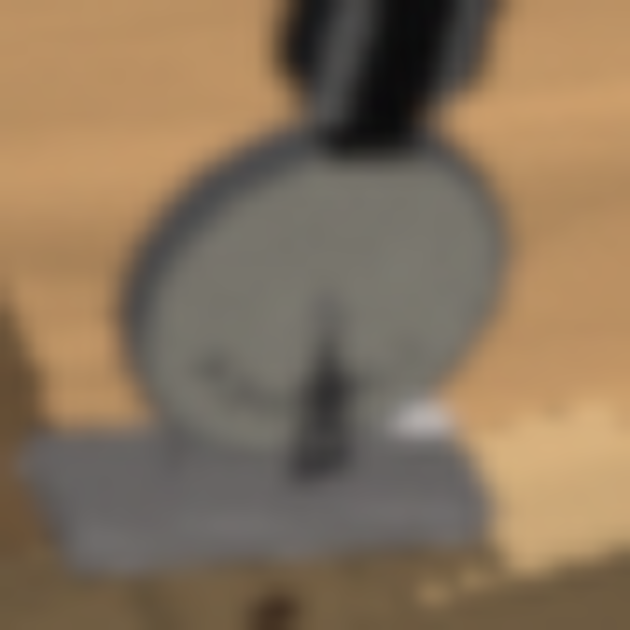

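View pics/w15.png

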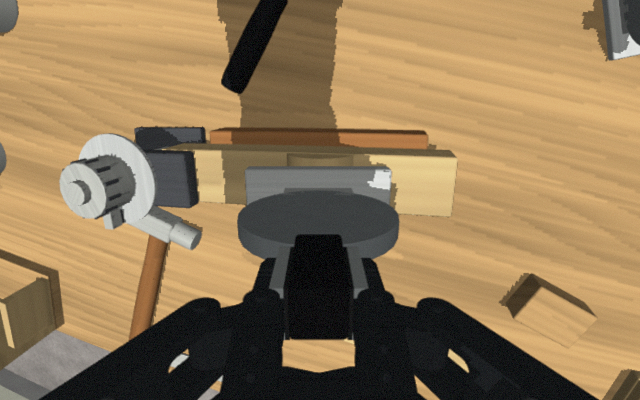

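```bash
python3 - <<'E'
from h import *
o=load('s6'); q=o['q']; M=rot(q).as_matrix(); G=np.c_[-M[:,0],M[:,1],-M[:,2]]; F=np.array(o['tcp'])+M[:,2]*.1423
def pol(a,r,x): return F+G@np.array([x,r*np.sin(a),.068-r*np.cos(a)])
S=lambda P:np.round((proj(o,P)[0]+.5-[315,160])*14)
print('hub',S(pol(0,0,.009)))
print('ptr plumb tip',S(pol(.203,.036,.009)), 'bob',S(pol(.203,.027,.009)))
for m in (.1,.15,.2,.25): print(m,'fork r.048',S(pol(m,.048,.008)),S(pol(m,.042,.008)))
for k in (-6,-3,3,6): print(k,S(pol(np.radians(10*k),.031,.006)))
im=cv2.imread('pics/s6.png').astype(float).sum(2)/3
for y in range(180,196): print(y,im[y,330:347].astype(int))
E
```

```text
hub [326. 321.]
ptr plumb tip [321. 435.] bob [322. 407.]
0.1 fork r.048 [299. 473.] [302. 454.]
0.15 fork r.048 [309. 471.] [311. 453.]
0.2 fork r.048 [318. 469.] [319. 451.]
0.25 fork r.048 [327. 467.] [327. 449.]
-6 [203. 373.]
-3 [237. 406.]
3 [356. 397.]
6 [410. 356.]
180 [114 115 115 114 116 116 116 113 111 114 117 117 117 117 117 117 115]
181 [113 113 113 115 116 117 115 109 105 110 115 116 117 117 116 117 116]
182 [113 114 114 115 117 118 114 106 101 105 113 116 116 116 116 116 117]
183 [114 114 114 115 117 116 113 105  97 104 114 116 116 115 115 116 117]
184 [111 113 114 115 116 116 112  99  88 101 114 117 115 112 111 114 116]
185 [102 107 113 115 116 115 110  91  77  95 110 113 114 111 109 112 113]
186 [ 96 103 108 113 116 113 104  80  64  80  98 105 109 110 111 112 112]
187 [103 102 100 105 110 107  90  65  51  64  85  99 106 112 115 115 122]
188 [107 101  98  99 100  97  80  59  49  65  91 107 113 121 131 139 145]
189 [111 108 108 104 103  98  82  63  55  72  96 110 118 139 162 171 169]
190 [111 113 114 112 111 103  81  65  60  73  93 106 121 144 162 166 163]
191 [103 106 109 111 109  98  76  68  66  72  90 101 108 116 122 123 123]
192 [ 98  98  99 100  99  88  68  61  61  69  89  98 100 101 100 100 102]
193 [100 100 100 100  98  85  67  63  68  79  92  98  99  99  98  99  99]
194 [101 101 101 101  99  91  83  84  90  95  99 101 101 100 100 100 100]
195 [101 101 101 102 100  99  97  98 100 102 103 104 104 104 104 103 104]
```

```bash
python3 - <<'E'
from h import *
def ana(tag,F,G):
    o=load(tag); im=cv2.imread(f'pics/{tag}.png').astype(float).sum(2)/3
    def pol(a,r,x): return F+G@np.array([x,r*np.sin(a),.068-r*np.cos(a)])
    lean=-np.arctan2(G[2,1],G[2,2])
    hub=proj(o,pol(0,0,.009))[0]; tip=proj(o,pol(lean,.036,.009))[0]
    print(tag,'hub',hub,'plumb tip',tip)
    for m in (.15,.2,.25): print('   m',m,proj(o,pol(m,.048,.008))[0])
    y0=int(round(hub[1]));x0=int(round(hub[0]))
    for y in range(y0,y0+14): 
        r=im[y,x0-8:x0+9]; b=np.median(r); wgt=np.clip(b-12-r,0,None); print(y, round((wgt@np.arange(x0-8,x0+9))/max(wgt.sum(),1e-9),2), int(wgt.sum()), r.astype(int))
g=lambda yw:R.from_euler('z',yw).as_matrix()
ana('scene0',np.array([.481,.3685,0]),g(-.058))
for t in ['s4','s6']:
    o=load(t);M=rot(o['q']).as_matrix(); ana(t,np.array(o['tcp'])+M[:,2]*.1423,np.c_[-M[:,0],M[:,1],-M[:,2]])
E
```

```text
scene0 hub [399.64801033 177.56707207] plumb tip [398.48073574 185.00948554]
   m 0.15 [399.98719786 187.02199381]
   m 0.2 [400.63652424 186.89496536]
   m 0.25 [401.28342131 186.74457971]
178 399.67 9 [114 115 116 117 118 118 113 101  98 108 116 118 117 115 114 116 118]
179 399.52 8 [110 110 114 117 117 118 111  95  94 108 117 118 113 108 106 110 115]
180 399.42 14 [103 104 111 115 117 116 107  88  90 108 117 116 107 102 104 108 113]
181 399.23 47 [102 104 109 114 114 109  92  71  81 104 116 112 102 103 109 113 115]
182 399.1 90 [108 106 106 108 106  95  73  55  66  93 109 109 106 110 115 120 129]
183 399.26 118 [112 112 109 107 103  92  72  57  64  81  98 109 112 117 123 141 164]
184 400.07 94 [107 112 114 114 112 106  91  71  74  78  84  98 111 126 144 165 183]
185 400.77 81 [ 99 103 108 111 111 109  98  79  75  76  75  88 107 131 152 167 181]
186 400.61 72 [ 99 100 100 101 102 100  94  76  66  67  70  88 102 112 121 136 166]
187 400.42 45 [100 102 102 102 102 102  98  83  71  73  85  99 107 108 110 124 161]
188 0.0 0 [103 104 103 104 104 108 107 101 100 106 122 133 136 136 136 1
[... 2268 characters left out ...]
4  85  99 106 112 115 115 122]
188 337.79 99 [107 101  98  99 100  97  80  59  49  65  91 107 113 121 131 139 145]
189 337.66 111 [111 108 108 104 103  98  82  63  55  72  96 110 118 139 162 171 169]
190 337.74 123 [111 113 114 112 111 103  81  65  60  73  93 106 121 144 162 166 163]
191 337.68 99 [103 106 109 111 109  98  76  68  66  72  90 101 108 116 122 123 123]
192 337.49 86 [ 98  98  99 100  99  88  68  61  61  69  89  98 100 101 100 100 102]
193 337.16 70 [100 100 100 100  98  85  67  63  68  79  92  98  99  99  98  99  99]
194 336.45 10 [101 101 101 101  99  91  83  84  90  95  99 101 101 100 100 100 100]
195 0.0 0 [101 101 101 102 100  99  97  98 100 102 103 104 104 104 104 103 104]
```

```bash
python3 - <<'E'
from h import *
s=env.get_state(); print(s['clock'],s['wrist_force'],s['finger_gap'],s['tcp_pos']); crop('w15',50,120,200,260,5,'c18')
E
```

```text
15.85 [-1.19578681  1.05211719  6.63508064] 0.021263226556521606 [0.56912711 0.13507791 0.23209223]
```

View pics/c18.png

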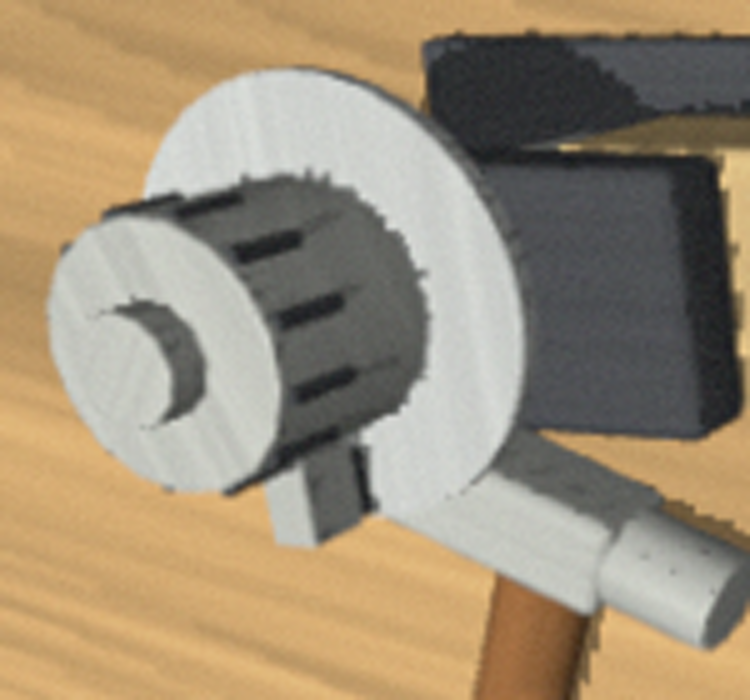

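```bash
python3 - <<'E'
from workcell import job
print(job.hand_in())
E
```

```text
the job is handed in; nothing more can be done
None
```

I turned the lock ring to its mark and stood the large grey gauge on the hump with its pointer in the gap of the mark. I handed the job in at about 15.9 s, still gripping it. No verdict came back, so everything below is from my own checks.

- **Ring:** I turned it about 1.17 rad clockwise. The last wrist pictures show the lug directly over the dark mark rib.
- **Grip and force:** The finger opening was 21 mm on the 22 mm block. The gauge bears on the hump with about 11 N, going by the wrist force after allowing for the gauge's weight.
- **Foot position:** The foot centre is about 5 mm along the stud from where I measured the top of the hump. The gauge is in line with the stud to within about 0.01 to 0.02 rad. I found the height by touch, and it agrees with the height I measured in the pictures.
- **Pointer:** The gauge leans 0.203 rad. I estimated the mark's angle at 0.205 rad from the wrist close-up and 0.18 to 0.20 rad from the scene camera. The largest difference, about 0.02 rad, is within the 0.055 rad allowed. The scene picture shows the pointer and fork in line, but it is too coarse to prove the match exactly.
- **Disagreement:** The stud's +y end measured about 0.11 m from the hump, where the given sizes imply 0.08 m. I placed the gauge by the hump I could see and by its 185 mm distance from the ring axis, which agreed to about 3 mm.
- **Other things on the bench:** I made no contact with them that I could see.

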